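# Fit the charged battery packs into the mobile robot and clip its cover back on

## Robot

A 7-joint arm with a two-finger parallel gripper is mounted at the origin on the work surface. World frame = base frame: x ahead of the robot, y to its left, z up, the work surface at z = 0. Lengths are in mm, angles in rad, forces in N, time in s.
With the tool pointing down it reaches from about 400 to 875 mm from the base axis. Payload 4.4 kg.
Tool frame: the origin (TCP) lies midway between the tips of the shut fingers; the grasp point (between the pads) lies 19 mm behind it; z points along the fingers, y is the line along which they close (so a half turn about z gives the same grasp; the last joint's range is limited). The gripper opens to 85 mm and grips with 20 to 120 N. Pads are 22 mm wide; open, the fingers measure 114 mm over their backs; the gripper's body (76 mm by 85 mm) begins 54 mm behind the grasp point. The pads swing forward as they close: fully open they stand 13 mm farther back than shut.
Start: joints at [1.142, 0.628, 0.038, 1.517, -0.027, 0.996, -0.02], TCP at [230.709, -607.693, 231.313] pointing down, gripper open.
Joint ranges: [-3.06, 3.06], [-0.37, 2.12], [-1.25, 1.32], [0.18, 2.47], [-1.1, 4.24], [0.23, 1.98], [-2.94, 2.94]. Speed limits (rad/s): [2.57, 2.57, 3.14, 3.14, 3.14, 3.14, 3.14].

## Interface

Orientations are given as [roll, pitch, yaw] about the fixed x, y, z axes, in that order (R = Rz(yaw) Ry(pitch) Rx(roll)).
In Python, from cell import telemetry, eyes, ctrl, finder gives the robot as it stands.
- The arm moves only by the tool move_arm, never from a script. Its argument "steps" is a list of rows, each a list of 7 numbers: the turn, a rotation vector about the world's x, y, z in degrees, then the shift along the world's x, y, z in m, then the finger opening in m, from 0 to 0.0854. A call has 1 to 5 rows; each row shifts and turns the commanded pose from where the row before left it; what a row does not reach is not made up. A row lasts 1/10 s, in which the tool goes at most 50 mm and 8.59 degrees, less where a joint would pass 70% of its speed; a pose out of reach is approached as far as the arm can. A call with a gripper value outside its range is refused whole. The fingers move at their own pace and stop on an object; the grip force is fixed at half the most. Time passes only in rows, so rows that do not move let the fingers close. It gives the time, the measured TCP pose, the force, the opening and the grip force at its end, in the units of the state.
- telemetry.read_state(): the state, without advancing time (a new reading comes with each control period).
- eyes.get_image(name): name is "side" or "top"; returns (picture, depth): 384x512x3 uint8, blue, green, red; 384x512 float32, mm along the optical axis (not along the pixel's ray), 0 where there is no reading.
- eyes.calibration(name): a dict with "fx", "fy", "cx", "cy" (pixels), "distortion" ([k1, k2, p1, p2, k3] as OpenCV has them; the pictures are not rectified), "position" and "attitude" of the camera in the world. Camera axes: x right, y down, z forward; pixel columns grow to the right and rows downward; lengths in mm; the calibration is good to about 2 mm. A picture is of the moment at which its call begins. calibration takes no time and is no camera call.
- ctrl.finish_job(): hands the job in; it is judged then, once.
Trained networks look in the newest picture that a camera, given by its name, has taken for a name from the list of things; names that differ only in an ending like _2 or _b are one class to them, and where a whole thing is asked for, a point or a joint stands for the part that bears it (a point fixed in the world has none). Each returns a list of dicts, best first, with "confidence" (0 to 1); they miss things now and then, are a little off and sometimes report something else, mostly with a low value. They report only what shows in the picture. A call takes as long as a camera call. They do not tell look-alikes from the thing itself.
- finder.boxes_of(camera, name): "location" ([x, y, z] in mm, in the coordinates of the camera as it stood for that picture, good to about 4 mm: the middle of the surface that is visible of it).
- finder.cut_out(camera, name): "mask" (384x512 bool, what is visible of it).
- finder.pinpoint(camera, name): "location" ([x, y, z] in mm, in the coordinates of the camera as it stood for that picture, good to about 4 mm: a listed point, or the origin of a listed thing).
The state is a dict: "clock": time; "qpos": joint angles; "qd": joint speeds; "tau": joint torques, N m; "eef_pos": TCP position; "tool_rot": TCP orientation; "force": force on the tool from outside, world axes, zero at the start; "torque": the same for the moment, N m; "width": finger opening in mm; "gripper_force": force on a finger pad.
Only numpy, scipy, OpenCV 4.12 (cv2) and the standard library are available. Lean on these libraries where they do the work, as an engineer would, in place of code of your own. Each camera call takes 0.05 s, during which the arm holds its last target. There are 200 camera calls.

## Task

The charged battery packs in the white bin go into the mobile robot: unclip the battery cover by squeezing its two orange tabs together and lay it right way up on the bench clear of the robot, let go of it, then lift the packs out of the bin, set each in a lane of the bay (any lane) and slide it, contacts first, under the metal lip until it is fully home. When every pack is in, put the cover back with its orange stripe on the nose side and let the tabs spring out so that it is clipped on. Leave the multimeter, screwdriver and tape where they are.

Things in the scene. Friction and masses are not known exactly. Their poses are not given: they have to be found in the camera images.
- rover: White mobile robot base, fixed on the bench, nose to +x (x -85 to 280, 270 wide over its wheels). Origin on the bench under the centre of its battery bay, an open pit 120 (x) x 160 (y) inside: floor 45 above the bench, rim (6 thick) 97. A black lidar drum 127 high stands on the nose 154 to 226 from the bay centre; else nothing rises above the two keepers (115) at the bay's y sides.
- bay_mid (a point): Centre of the bay, 119 above the bench: where cover_grip is when the cover is clipped on. Axes as rover. On the nose side of the bay an aluminium lip overhangs the floor, from x = 32 mm on; its underside is 27 and its top 33 above the floor. Packs are let down flat on the floor behind it (pack middle at x = -14) and slid level 28 mm to +x until the black end stops (pack middle at x = 14).
- bay_front (a point): On the base: middle of the rim's nose side, 65 mm to +x of the bay centre, 97 above the bench; cover_front is here when the cover is clipped on.
- lane1_end (a point): Middle of the contact face (the stop) at the end of lane 1, under the lip, 50 mm to +x and 44 mm to +y of the bay centre, 12 above the bay floor. Axes as rover; +x is the sliding direction. Lanes are 40 wide between cheeks with rounded noses that begin at x = 34 mm. A pack is home in this lane when its _end point is here.
- lane2_end (a point): Middle of the contact face (the stop) at the end of lane 2, under the lip, 50 mm to +x and in line (y = 0) of the bay centre, 12 above the bay floor. Axes as rover; +x is the sliding direction. Lanes are 40 wide between cheeks with rounded noses that begin at x = 34 mm. A pack is home in this lane when its _end point is here.
- lane3_end (a point): Middle of the contact face (the stop) at the end of lane 3, under the lip, 50 mm to +x and 44 mm to -y of the bay centre, 12 above the bay floor. Axes as rover; +x is the sliding direction. Lanes are 40 wide between cheeks with rounded noses that begin at x = 34 mm. A pack is home in this lane when its _end point is here.
- cover: Grey clip-on cover, plate 130 (x) x 170 (y) x 4, 220 g with tabs; origin under the plate's middle, +x to the edge with the orange stripe (nose side). Below, an edge rib 10 deep fits inside the rim with 2 mm play; a cross rib 10 deep at x = -24 goes down 4 mm behind the grip ribs of packs that are home: if one is not home the cover stays up. It stands on these ribs on a bench.
- cover_grip (a point): On the cover, midway between its two upright orange squeeze tabs, 22 above the plate's underside (32 above a bench that the cover lies on, 119 when clipped on). Axes as cover: y is the squeeze direction. Squeeze both tabs fully and the cover lifts off straight up by them; put it back the same way, held squeezed, and let go.
- cover_front (a point): Middle of the cover's orange-striped edge, at the plate's underside, 65 mm to +x of its centre.
- tab_left (a joint): Travel of the cover's +y tab, 0 (out) to 0.009 m (fully squeezed in); spring 3 N to 7.5 N. Tab: 26 wide (x), 8 thick, top 12 above cover_grip; outer faces of the two are 60 apart, 42 squeezed. From its foot a flat bolt, top 12.5 below cover_grip, 24 wide, runs out to y = 92 (sprung out), caught 5.5 mm deep under a keeper on the base; fully squeezed it clears it by 3 mm.
- tab_right (a joint): The same for the cover's -y tab.
- bin_in (a point): White low open bin fixed on the bench, 106 (x) x 206 (y) outside, walls 3 thick, 33 high; this point: centre of its inner floor, 3 above the bench. The packs lie flat in it side by side along y, black ends to about +x. Its walls rise 6 mm above the blue bodies; the grip ribs stand 18 mm above the walls.
- pack1_mid (a point): Battery pack, 120 g: blue body 72 long (x) x 36 wide x 24 high, one end black; on top a light grey grip rib 14 wide, 24 high, 40 long (x = -30 to +10 mm), 48 high overall. This point: its middle in length and width, 24 above its underside, at the foot of the rib; the rib's middle is 10 mm to -x and 12 up. +x points to the black end with copper contacts, z up. None if absent.
- pack2_mid (a point): Battery pack, 120 g: blue body 72 long (x) x 36 wide x 24 high, one end black; on top a light grey grip rib 14 wide, 24 high, 40 long (x = -30 to +10 mm), 48 high overall. This point: its middle in length and width, 24 above its underside, at the foot of the rib; the rib's middle is 10 mm to -x and 12 up. +x points to the black end with copper contacts, z up. None if absent.
- pack3_mid (a point): Battery pack, 120 g: blue body 72 long (x) x 36 wide x 24 high, one end black; on top a light grey grip rib 14 wide, 24 high, 40 long (x = -30 to +10 mm), 48 high overall. This point: its middle in length and width, 24 above its underside, at the foot of the rib; the rib's middle is 10 mm to -x and 12 up. +x points to the black end with copper contacts, z up. None if absent.
- pack1_end (a point): Middle of the black contact end face of pack1, 36 mm to +x of its middle and 12 above its underside.
- pack2_end (a point): Middle of the black contact end face of pack2, 36 mm to +x of its middle and 12 above its underside.
- pack3_end (a point): Middle of the black contact end face of pack3, 36 mm to +x of its middle and 12 above its underside.
- pack1: pack1 as a whole; origin at its underside, 24 below pack1_mid.
- pack2: pack2 as a whole; origin at its underside, 24 below pack2_mid.
- pack3: pack3 as a whole; origin at its underside, 24 below pack3_mid.
- meter: Bystander: yellow multimeter, 140 x 72 x 32, lying on the bench; origin under its middle, length along x.
- screwdriver: Bystander: red-handled screwdriver, 200 long (x), 26 thick, lying on the bench; origin under its middle.
- tape: Bystander: roll of green tape, 90 across, 20 high, flat on the bench; origin under its middle.
Not all that is in view belongs to the job. Leave any green look-alike of the pack1 alone.

How it is judged:
By the outcome, as a careful person would: the job done as asked, in the order asked, and still so for the second after the job is handed in, with the robot touching nothing.
Of pack1, pack2, pack3 only 2 to 3 are there at a start; the rules pass over those that are not, and their reading is None.
At some moment in a run one of pack1, pack2, pack3 may be knocked a few centimetres aside while the robot is not near it.
It also fails if it takes over 210 s, if anything falls off the work surface, if the arm or the gripper's body presses on something with over 40 N, if the wrist force passes 120 N, or if a joint passes its speed limit or range.

## Working session

There is one attempt and no reset: what is moved stays moved. The work goes in short steps, Python scripts to look and compute and a tool call to move; the robot and the scene stay as the last step left them, time stands still between calls to the robot, and variables do not carry over. Pictures are saved under pics/ and viewed, at most 14 in all, crops included, and the job is handed in when it is done.

Besides the shell and the picture viewer there is one more tool, called after "Request:" as name([rows], argument=value, ...), one row to a line, values as JSON. move_arm: Moves the arm, as the interface text tells. Its arguments: {"type":"object","properties":{"steps":{"type":"array"}},"required":["steps"]}

```bash
ls; mkdir -p pics; cat > h.py <<'E'
import numpy as np, cv2
from scipy.spatial.transform import Rotation as R
from cell import telemetry, eyes, ctrl, finder
def cal(n):
    c=eyes.calibration(n); K=np.array([[c['fx'],0,c['cx']],[0,c['fy'],c['cy']],[0,0,1.]])
    return c,K,np.array(c['distortion'],float),np.array(c['position'],float)
def Rc(n):
    a=np.array(eyes.calibration(n)['attitude'],float)
    return a if a.shape==(3,3) else R.from_euler('xyz',a).as_matrix() if a.size==3 else R.from_quat(a).as_matrix()
def w(n,p): return Rc(n)@np.array(p,float)+cal(n)[3]
def cloud(n,d):
    c,K,D,t=cal(n); h,wd=d.shape
    uv=np.stack(np.meshgrid(np.arange(wd),np.arange(h)),-1).reshape(-1,1,2).astype(np.float32)
    r=cv2.undistortPoints(uv,K,D).reshape(h,wd,2)
    P=np.dstack([r[...,0]*d,r[...,1]*d,d])
    return P@Rc(n).T+t
def pin(n,name): return [(np.round(w(n,o['location']),1).tolist(),round(o['confidence'],2)) for o in finder.pinpoint(n,name)]
E
python3 - <<'E'
from h import *
for n in('top','side'):
    print(eyes.calibration(n)); im,d=eyes.get_image(n); cv2.imwrite(f'pics/{n}0.png',im); np.save(n+'0.npy',d)
for n in('top','side'):
  for o in ['rover','bay_mid','bay_front','lane1_end','lane3_end','cover_grip','cover_front','bin_in','pack1_mid','pack1_end','meter','screwdriver','tape']: print(n,o,pin(n,o))
E
```

```text
pics
{'fx': 361.0652581739001, 'fy': 361.0652581739001, 'cx': 255.82836275588485, 'cy': 193.81092842363478, 'distortion': array([-0.09167226,  0.        ,  0.        ,  0.        ,  0.        ]), 'position': array([ 407.26524136,  -44.73565144, 1064.22200028]), 'attitude': array([-2.96833149,  0.02537793, -1.54990431])}
{'fx': 412.20137505150734, 'fy': 412.20137505150734, 'cx': 262.1539291061532, 'cy': 196.17086014540595, 'distortion': array([-0.12611986,  0.        ,  0.        ,  0.        ,  0.        ]), 'position': array([ 576.28629854, -763.1106841 ,  806.54341937]), 'attitude': array([-2.32983455,  0.02140777, -0.04100816])}
top rover [([527.5, -303.4, 26.1], 0.74)]
top bay_mid []
top bay_front [([530.0, 263.8, 101.4], 0.98), ([530.3, -243.5, 26.0], 0.6), ([526.9, 264.5, 99.7], 0.54)]
top lane1_end [([501.5, 306.6, 59.5], 0.79)]
top lane3_end [([524.9, 215.8, 54.7], 0.68), ([405.7, -69.0, 0.8], 0.59), ([520.5, -298.4, 4.7], 0.56), ([527.3, -242.4, 1.8], 0.5)]
top cover_grip [([463.4, 249.4, 121.3], 0.89), ([508.7, 261.2, 56.9], 0.45)]
top cover_front [([525.8, 264.4, 100.5], 0
[... 615 characters left out ...]
[530.8, 263.6, 98.4], 0.74), ([525.1, -306.2, 31.5], 0.32)]
side lane1_end [([499.3, 299.7, 58.5], 0.71)]
side lane3_end [([528.7, 217.7, 55.8], 0.73)]
side cover_grip [([462.5, 249.6, 118.6], 0.91), ([526.6, 217.8, 56.8], 0.26)]
side cover_front [([528.9, 267.1, 95.7], 0.76), ([534.6, -247.0, 26.4], 0.23)]
side bin_in [([529.1, -304.7, 2.5], 0.65)]
side pack1_mid [([400.4, -390.5, 25.2], 0.64), ([532.0, -244.3, 26.2], 0.6), ([393.8, -247.1, 23.4], 0.57)]
side pack1_end [([430.8, -237.2, 13.5], 0.7), ([402.9, -424.4, 10.6], 0.66), ([561.6, -248.3, 18.3], 0.62)]
side meter [([770.9, -52.1, 1.5], 0.78)]
side screwdriver [([752.9, -277.4, -0.9], 0.84), ([463.5, 249.3, 97.9], 0.74)]
side tape []
```

View pics/top0.png

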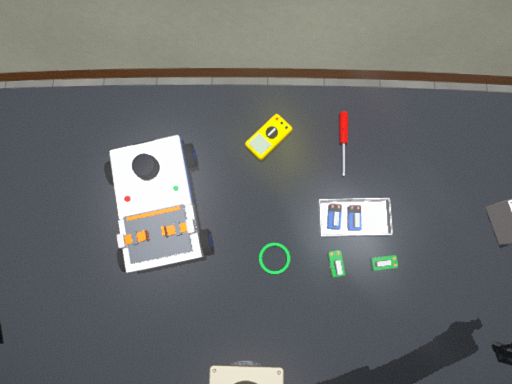

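View pics/side0.png

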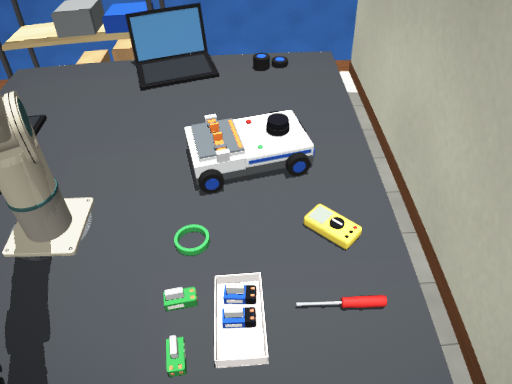

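The top view shows the rover at around (158,203), with its nose up and slightly left and the orange tabs at (135,238) and (175,230). There are two blue packs in the bin at (334,217) and (355,217). Two green decoys lie outside it, and the tape, meter and screwdriver are in view. Next I'll refine these positions from depth.

```bash
cat >> h.py <<'E'
def rect(P): 
    (c,s,a)=cv2.minAreaRect(P[:,:2].astype(np.float32)); return np.round(c,1),np.round(s,1),round(a,1)
def look(n):
    im,d=eyes.get_image(n); C=cloud(n,d); hsv=cv2.cvtColor(im,cv2.COLOR_BGR2HSV); return im,d,C,hsv
def blobs(m,C,k=8):
    nl,L,S,_=cv2.connectedComponentsWithStats(m.astype(np.uint8)); 
    return [C[L==i] for i in range(1,nl) if S[i,4]>=k]
def near(C,p,r): return np.hypot(C[...,0]-p[0],C[...,1]-p[1])<r
E
python3 - <<'E'
from h import *
for n in('top','side'):
    im,d,C,H=look(n); z=C[...,2]; ok=d>0
    org=(H[...,0]>5)&(H[...,0]<22)&(H[...,1]>150)&ok&near(C,(463,249),110)
    for zr in((85,106),(106,122),(122,150)):
        for B in blobs(org&(z>zr[0])&(z<zr[1]),C): print(n,'org',zr,len(B),rect(B),B.mean(0).round(1))
    inb=near(C,(525,-300),120)&ok
    for B in blobs(inb&(z>42)&(z<65),C): print(n,'rib',len(B),rect(B),B.mean(0).round(1),np.percentile(B[:,2],[10,50,90]).round(1))
    blu=(H[...,0]>95)&(H[...,0]<130)&(H[...,1]>120)&inb
    for B in blobs(blu&(z>20),C): print(n,'blue',len(B),rect(B),B.mean(0).round(1))
    hub=near(C,(463,249),260)&ok
    B=C[hub&(z>118)&near(C,(650,300),60)];print(n,'lidar',len(B),rect(B))
    for B in blobs(hub&(z>88)&(z<104),C,200): print(n,'deck',len(B),rect(B),np.median(B[:,2]))
    t=near(C,(463,100),100)&ok; B=C[t&(np.abs(z)<15)]; print(n,'bench',np.median(B[:,2]))
    t=inb&(z>28)&(z<40)
    B=C[t]; print('bin',rect(B))
E
```

```text
top org (85, 106) 147 (array([517. , 262.4]), array([  9.4, 146.6]), 12.7) [516.7 266.4 102.8]
top org (85, 106) 10 (array([478.2, 208.8]), array([16. ,  6.3]), 55.5) [477.7 209.5 105.3]
top org (85, 106) 10 (array([442.3, 320. ]), array([ 8.1, 11. ]), 42.8) [442.4 320.7 104.9]
top org (106, 122) 41 (array([480.4, 176.1]), array([22.4, 14.8]), 13.2) [481.1 176.2 107.7]
top org (106, 122) 52 (array([472.1, 209.9]), array([21.7, 21.9]), 16.0) [472.1 209.8 107.9]
top org (106, 122) 50 (array([452.7, 292.4]), array([22.4, 17.7]), 10.6) [452.6 292.4 108.2]
top org (106, 122) 43 (array([444.7, 325. ]), array([21.4, 17.9]), 14.6) [445.8 326.5 108.4]
top org (122, 150) 25 (array([468.8, 223. ]), array([24.6,  7.1]), 8.2) [468.4 223.1 132.2]
top org (122, 150) 25 (array([456.9, 273.8]), array([24.1,  5.6]), 13.2) [457.2 273.7 130.9]
top rib 79 (array([ 518.6, -242.2]), array([13.8, 39.8]), 86.2) [ 517.3 -241.6   50.3] [46.6 50.7 53.2]
top rib 66 (array([ 515.6, -301.6]), array([12.9, 37.7]), 88.1) [ 515.8 -301.1   51. ] [48.8 51.3 53.6]
top blue 77 (array([ 516.4, -241.3]), array([32.4, 47.3]
[... 842 characters left out ...]
ray([ 521.6, -245.5]), array([15.3, 39.5]), 86.0) [ 521.8 -247.1   50. ] [45.5 51.1 52.9]
side rib 137 (array([ 517.7, -304.7]), array([38.6, 14.1]), 2.7) [ 517.7 -306.7   49.9] [44.6 50.8 53.2]
side blue 157 (array([ 519.9, -247.4]), array([34.2, 48.5]), 85.5) [ 521.1 -255.2   27.4]
side blue 161 (array([ 517.6, -306.3]), array([45.5, 35.5]), 1.5) [ 517.8 -314.8   27.4]
side lidar 246 (array([652.5, 287.3]), array([66.9, 60.3]), 86.8)
side deck 589 (array([503.9, 261.1]), array([ 52.7, 188.8]), 13.7) 101.08752454698083
side deck 745 (array([433.2, 231. ]), array([ 80.8, 211.8]), 21.7) 100.80589696180664
side bench -0.2646002181833751
bin (array([ 500.8, -305.4]), array([164.3, 207.4]), 2.3)
```

```bash
python3 - <<'E'
from h import *
s=telemetry.read_state(); print(s)
print(R.from_euler('xyz',s['tool_rot']).as_matrix().round(3) if np.size(s['tool_rot'])==3 else '')
E
```

```text
{'clock': 1.5, 'qpos': array([ 1.14221326,  0.62838468,  0.03847967,  1.51738014, -0.026962  ,
        0.99631233, -0.01999546]), 'qd': array([ 0.00109712, -0.00110217,  0.000623  , -0.00138717, -0.00035875,
        0.00161473,  0.00016783]), 'tau': array([-7.68441464e-05, -5.63262212e+01,  1.22610558e+00, -1.93775564e+01,
        1.09890566e-02,  1.59194726e-03,  2.01311752e-05]), 'eef_pos': array([ 230.7047957 , -607.70378032,  231.3293671 ]), 'tool_rot': array([ 3.14155981e+00, -1.80112310e-05,  3.62800146e-01]), 'force': array([-0.06234224,  0.18095156,  0.0431055 ]), 'torque': array([ 0.05574032,  0.00172003, -0.00764889]), 'gripper_force': 0.0, 'width': 85.6483341066913}
[[ 0.935  0.355  0.   ]
 [ 0.355 -0.935 -0.   ]
 [ 0.     0.    -1.   ]]
```

Request:
move_arm([
  [0, 0, 0, 0.04, 0.03, 0, 0.0854],
  [0, 0, 0, 0.03, 0.04, 0, 0.0854],
  [0, 0, 0, 0.03, 0.04, 0, 0.0854],
  [0, 0, 0, 0.03, 0.04, 0, 0.0854],
  [0, 0, 0, 0.03, 0.04, 0, 0.0854],
])

```text
clock: 2.0
eef_pos: [391.7, -416.1, 231.5]
tool_rot: [3.141, -0.0, 0.363]
force: [0.2, -0.1, 0.4]
width: 85.5
gripper_force: 0.0
```

Request:
move_arm([
  [0, 0, 0, 0.014, 0.047, 0, 0.0854],
  [0, 0, 0, 0.014, 0.047, 0, 0.0854],
  [0, 0, 0, 0.014, 0.047, 0, 0.0854],
  [0, 0, 0, 0.01, 0.048, 0, 0.0854],
  [0, 0, 0, 0.01, 0.048, 0, 0.0854],
])

```text
clock: 2.5
eef_pos: [453.1, -178.8, 231.6]
tool_rot: [3.141, -0.001, 0.363]
force: [1.2, -0.2, 0.1]
width: 85.3
gripper_force: 0.0
```

Request:
move_arm([
  [0, 0, -3.6, 0.01, 0.048, 0, 0.0854],
  [0, 0, -4, 0, 0.048, 0, 0.0854],
  [0, 0, 0, 0, 0.048, 0, 0.0854],
  [0, 0, 0, 0, 0.048, 0, 0.0854],
  [0, 0, 0, 0, 0.048, 0, 0.0854],
])

```text
clock: 3.0
eef_pos: [462.6, 61.2, 231.6]
tool_rot: [3.141, -0.001, 0.23]
force: [1.1, -0.3, -0.3]
width: 85.4
gripper_force: 0.0
```

Request:
move_arm([
  [0, 0, 0, 0, 0.048, 0, 0.0854],
  [0, 0, 0, 0, 0.048, 0, 0.0854],
  [0, 0, 0, 0, 0.045, 0, 0.0854],
  [0, 0, 0, 0, 0.04, 0, 0.0854],
  [0, 0, 0, 0, 0, 0, 0.0854],
])

```text
clock: 3.5
eef_pos: [461.8, 247.8, 231.5]
tool_rot: [-3.137, -0.002, 0.24]
force: [-0.6, -0.5, -0.5]
width: 85.2
gripper_force: 0.0
```

Request:
move_arm([
  [0, 0, -0.4, 0.001, 0, -0.04, 0.0854],
  [0, 0, 0, 0, 0, -0.04, 0.0854],
  [0, 0, 0, 0, 0, -0.025, 0.0854],
  [0, 0, 0, 0, 0, -0.014, 0.0854],
  [0, 0, 0, 0, 0, 0, 0.0854],
])

```text
clock: 4.0
eef_pos: [462.6, 238.9, 110.5]
tool_rot: [3.14, 0.004, 0.223]
force: [0.1, 0.0, 0.3]
width: 85.5
gripper_force: 0.0
```

```bash
python3 - <<'E'
from h import *
ims=[cv2.resize(eyes.get_image(n)[0][s],None,fx=4,fy=4) for n,s in(('top',np.s_[180:280,100:200]),('side',np.s_[100:200,170:270]))]
cv2.imwrite('pics/a.png',np.hstack(ims)); s=telemetry.read_state(); print(s['eef_pos'],s['tool_rot'],s['force'])
E
```

```text
[464.08214459 239.91632746 112.65469592] [ 3.14138743e+00 -2.71656095e-04  2.22584108e-01] [ 0.15039096  0.7372422  -0.41814123]
```

View pics/a.png

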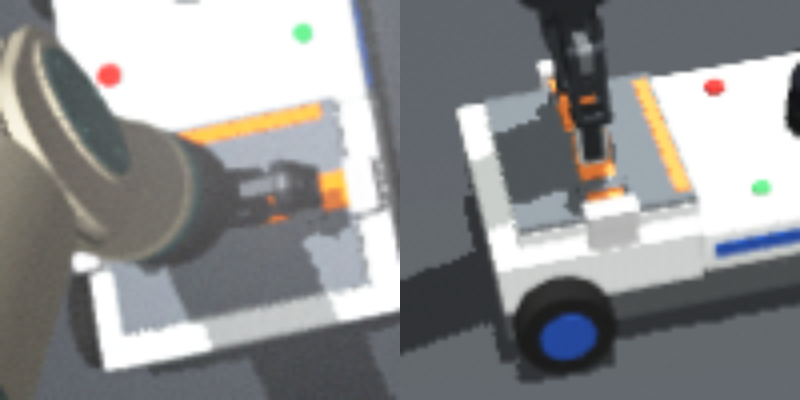

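The gripper straddles both tabs, with the fingers along the squeeze line. It sits about 8 mm short in y, so I'll centre it, lower it slightly and squeeze.

Request:
move_arm([
  [0, 0, 0.3, 0, 0.008, 0, 0.0854],
  [0, 0, 0, 0, 0, -0.006, 0.0854],
  [0, 0, 0, 0, 0, 0, 0.06],
  [0, 0, 0, 0, 0, 0, 0.05],
  [0, 0, 0, 0, 0, 0, 0.044],
])

```text
clock: 4.6
eef_pos: [464.1, 248.4, 107.0]
tool_rot: [-3.142, -0.001, 0.229]
force: [-0.9, -0.8, 7.8]
width: 44.9
gripper_force: 6.8
```

Request:
move_arm([
  [0, 0, 0, 0, 0, 0, 0.036],
  [0, 0, 0, 0, 0, 0, 0.036],
  [0, 0, 0, 0, 0, 0, 0.036],
  [0, 0, 0, 0, 0, 0, 0.036],
  [0, 0, 0, 0, 0, 0, 0.036],
])

```text
clock: 5.1
eef_pos: [464.2, 248.3, 107.8]
tool_rot: [-3.141, -0.001, 0.229]
force: [-2.9, -0.4, 11.6]
width: 40.2
gripper_force: 60.7
```

Request:
move_arm([
  [0, 0, 0, 0, 0, 0.004, 0.036],
  [0, 0, 0, 0, 0, 0.006, 0.036],
  [0, 0, 0, 0, 0, 0.01, 0.036],
  [0, 0, 0, 0, 0, 0.01, 0.036],
  [0, 0, 0, 0, 0, 0, 0.036],
])

```text
clock: 5.6
eef_pos: [464.7, 248.9, 137.9]
tool_rot: [-3.141, -0.003, 0.228]
force: [1.2, -0.4, -3.5]
width: 39.7
gripper_force: 61.7
```

Request:
move_arm([
  [0, 0, 0, 0, 0, 0.03, 0.036],
  [0, 0, 0, 0, -0.02, 0.02, 0.036],
  [0, 0, 0, 0.01, -0.035, 0, 0.036],
  [0, 0, 0, 0.015, -0.04, 0, 0.036],
  [0, 0, 0, 0.015, -0.045, 0, 0.036],
])

```text
clock: 6.1
eef_pos: [504.0, 108.0, 186.6]
tool_rot: [-3.141, -0.001, 0.231]
force: [1.1, 0.2, -2.2]
width: 39.5
gripper_force: 61.7
```

```bash
python3 - <<'E'
from h import *
ims=[cv2.resize(eyes.get_image(n)[0][s],None,fx=2,fy=2) for n,s in(('top',np.s_[100:300,80:280]),('side',np.s_[60:260,170:370]))]
cv2.imwrite('pics/b.png',np.hstack(ims)); s=telemetry.read_state(); print(s['eef_pos'],s['tool_rot'],s['force'])
E
```

```text
[505.82741589  99.47166168 186.43472247] [ 3.13624481e+00 -4.25926601e-04  2.16563290e-01] [-0.58199878 -0.10699904 -1.36668127]
```

View pics/b.png

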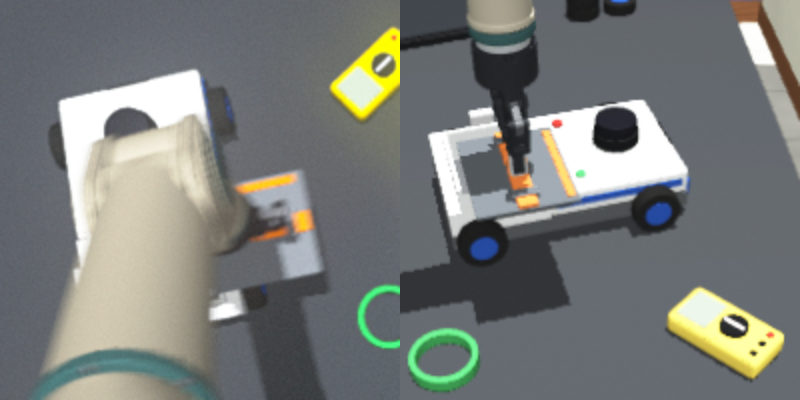

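The cover is held level by both tabs and the bay is clear. Now I'll carry it to the free bench at about (585,-75).

Request:
move_arm([
  [0, 0, 0, 0.017, -0.04, 0, 0.036],
  [0, 0, 0, 0.017, -0.04, 0, 0.036],
  [0, 0, 0, 0.017, -0.04, -0.01, 0.036],
  [0, 0, 0, 0.015, -0.035, -0.02, 0.036],
  [0, 0, 0, 0.015, -0.028, -0.03, 0.036],
])

```text
clock: 6.7
eef_pos: [586.4, -77.7, 127.0]
tool_rot: [3.139, -0.003, 0.226]
force: [0.9, 0.2, -2.2]
width: 39.6
gripper_force: 61.8
```

Request:
move_arm([
  [0, 0, 0, 0, 0, -0.03, 0.036],
  [0, 0, 0, 0, 0, -0.03, 0.036],
  [0, 0, 0, 0, 0, -0.02, 0.036],
  [0, 0, 0, 0, 0, -0.012, 0.036],
  [0, 0, 0, 0, 0, 0, 0.036],
])

```text
clock: 7.2
eef_pos: [583.5, -74.4, 32.7]
tool_rot: [-3.141, 0.003, 0.228]
force: [-1.2, 0.2, -2.7]
width: 39.3
gripper_force: 61.9
```

Request:
move_arm([
  [0, 0, 0, 0, 0, -0.004, 0.036],
  [0, 0, 0, 0, 0, -0.004, 0.036],
  [0, 0, 0, 0, 0, 0, 0.036],
  [0, 0, 0, 0, 0, 0, 0.036],
])

```text
clock: 7.6
eef_pos: [585.1, -74.7, 26.9]
tool_rot: [3.141, -0.001, 0.228]
force: [0.1, -0.2, -3.0]
width: 39.4
gripper_force: 61.9
```

Request:
move_arm([
  [0, 0, 0, 0, 0, -0.003, 0.036],
  [0, 0, 0, 0, 0, 0, 0.036],
  [0, 0, 0, 0, 0, -0.002, 0.036],
  [0, 0, 0, 0, 0, 0, 0.036],
])

```text
clock: 8.0
eef_pos: [584.5, -74.7, 21.1]
tool_rot: [-3.141, 0.0, 0.228]
force: [1.3, 0.7, -2.6]
width: 39.5
gripper_force: 61.9
```

Request:
move_arm([
  [0, 0, 0, 0, 0, -0.002, 0.036],
  [0, 0, 0, 0, 0, 0, 0.036],
  [0, 0, 0, 0, 0, 0, 0.036],
])

```text
clock: 8.3
eef_pos: [584.7, -74.7, 20.8]
tool_rot: [3.141, -0.0, 0.228]
force: [-3.4, 0.6, 10.8]
width: 39.4
gripper_force: 64.3
```

Request:
move_arm([
  [0, 0, 0, 0, 0, 0, 0.055],
  [0, 0, 0, 0, 0, 0, 0.0854],
  [0, 0, 0, 0, 0, 0, 0.0854],
  [0, 0, 0, 0, 0, 0, 0.0854],
])

```text
clock: 8.7
eef_pos: [584.9, -74.7, 19.2]
tool_rot: [3.142, -0.0, 0.228]
force: [0.1, -1.1, -0.2]
width: 85.3
gripper_force: 0.0
```

Request:
move_arm([
  [0, 0, 0, 0, 0, 0.03, 0.0854],
  [0, 0, 0, 0, 0, 0.05, 0.0854],
  [0, 0, 0, 0, 0, 0.05, 0.0854],
  [0, 0, 0, -0.02, -0.02, 0.03, 0.0854],
  [0, 0, 0, -0.04, 0, 0, 0.0854],
])

```text
clock: 9.2
eef_pos: [530.1, -97.8, 184.0]
tool_rot: [3.135, -0.012, 0.226]
force: [-1.2, -0.7, -0.2]
width: 85.4
gripper_force: 0.0
```

Request:
move_arm([
  [0, 0, 0, -0.045, 0, 0, 0.0854],
  [0, 0, 0, -0.045, 0, 0, 0.0854],
  [0, 0, 0, -0.03, 0, 0, 0.0854],
  [0, 0, 0, 0, 0, 0, 0.0854],
  [0, 0, 0, 0, 0, 0, 0.0854],
])

```text
clock: 9.7
eef_pos: [405.1, -94.9, 179.8]
tool_rot: [3.141, -0.002, 0.228]
force: [-0.5, 0.4, 0.4]
width: 85.6
gripper_force: 0.0
```

```bash
cat > m.py <<'E'
from h import *
print(telemetry.read_state()['eef_pos'].round(1))
for n in('top','side'):
    im,d,C,H=look(n); z=C[...,2]; ok=d>0; cv2.imwrite(f'pics/{n}1.png',im)
    org=(H[...,0]>5)&(H[...,0]<22)&(H[...,1]>150)&ok&near(C,(585,-75),110)
    for B in blobs(org,C): print(n,'cover',len(B),rect(B),B.mean(0).round(1))
    inb=near(C,(525,-300),150)&ok
    for B in blobs(inb&(z>42)&(z<65),C): print(n,'rib',len(B),rect(B),B.mean(0).round(1))
    for B in blobs(near(C,(463,249),140)&ok&(z>104)&(z<122),C): print(n,'keeper',len(B),rect(B))
    for B in blobs(near(C,(463,249),100)&ok&(z>72)&(z<83),C): print(n,'lip',len(B),rect(B))
    for B in blobs(near(C,(463,249),115)&ok&(z>89)&(z<104),C,30): print(n,'rim',len(B),rect(B))
    B=C[near(C,(648,292),60)&(z>118)]; print('lidar',rect(B))
    for o in('lane1_end','lane2_end','lane3_end','bay_front','pack1_mid','pack1_end','cover_grip','rover'): print(n,o,pin(n,o))
E
python3 m.py
```

```text
[405.1 -94.9 179.8]
top cover 144 (array([637.9, -59.1]), array([  9.2, 146.6]), 12.9) [637.9 -59.5  15.6]
top cover 60 (array([ 601.7, -150.8]), array([22.6, 22.3]), 17.3) [ 602.  -150.7   20.1]
top cover 75 (array([ 591.6, -108.2]), array([21.7, 30.4]), 17.7) [ 591.2 -108.6   26.7]
top cover 85 (array([574.8, -36.1]), array([22.9, 28.4]), 12.0) [574.5 -36.5  27.1]
top cover 70 (array([565.2,   6. ]), array([22.3, 24.6]), 12.9) [564.8   6.1  19.5]
top rib 80 (array([ 518.8, -242.1]), array([13.8, 40. ]), 88.4) [ 517.6 -241.6   50.1]
top rib 65 (array([ 515.5, -302.1]), array([37.2, 13.8]), 1.2) [ 515.8 -301.4   50. ]
top rib 34 (array([ 392.3, -248.3]), array([19.2, 14.3]), 1.1) [ 392.7 -248.4   47.6]
top rib 36 (array([ 396.6, -371.3]), array([11.3, 29.7]), 7.8) [ 397.  -367.    47.7]
top keeper 101 (array([485.5, 155.4]), array([36.3, 17.8]), 13.9)
top keeper 85 (array([440. , 342.3]), array([36. , 17.3]), 13.8)
top lip 435 (array([492.6, 274.6]), array([ 82.3, 181.8]), 39.8)
top rim 596 (array([464. , 251.3]), array([139.5, 183.4]), 12.7)
lidar (array([647.3, 293.4]), array([62.3
[... 1551 characters left out ...]
 13.5)
lidar (array([652.6, 288.7]), array([63. , 60.3]), 86.7)
side lane1_end [([500.8, 299.7, 54.5], 0.82), ([751.8, -277.5, -0.5], 0.43), ([405.8, -73.5, 1.3], 0.21)]
side lane2_end [([515.1, 256.6, 58.1], 0.64)]
side lane3_end [([525.4, 217.5, 58.6], 0.7)]
side bay_front [([529.7, 264.4, 96.7], 0.81)]
side pack1_mid [([394.0, -246.1, 27.0], 0.75), ([397.2, -388.3, 24.5], 0.69), ([533.8, -243.7, 27.3], 0.68)]
side pack1_end [([561.2, -248.7, 20.9], 0.9), ([527.9, 262.2, 98.8], 0.74), ([429.0, -239.1, 13.1], 0.64)]
side cover_grip [([584.2, -75.8, 30.4], 0.97), ([648.0, -57.7, 11.1], 0.73)]
side rover [([463.9, 244.4, 2.4], 0.81), ([767.2, -48.1, -1.4], 0.21), ([528.2, 262.5, 97.5], 0.18)]
```

View pics/top1.png

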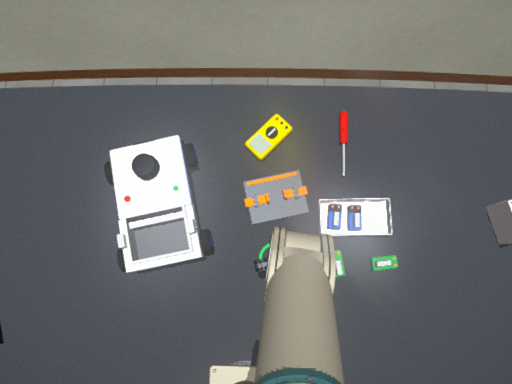

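The cover lies flat on the bench at (275,197) with its stripe up. The bay is open, and both packs are undisturbed in the bin. Pack A's rib is at about (520,-244) with yaw of -2.5°, and pack B's is at about (517,-304). I'll take A first, with a narrow finger opening.

Request:
move_arm([
  [0, 0, -4, 0.025, -0.03, 0, 0.06],
  [0, 0, -4, 0.03, -0.04, 0, 0.04],
  [0, 0, -4, 0.03, -0.04, 0, 0.04],
  [0, 0, -3.6, 0.02, -0.025, 0, 0.04],
  [0, 0, 0, 0.01, -0.014, -0.03, 0.04],
])

```text
clock: 11.1
eef_pos: [524.3, -248.3, 152.0]
tool_rot: [3.137, -0.01, -0.048]
force: [0.6, 0.6, 0.1]
width: 40.0
gripper_force: 0.0
```

Request:
move_arm([
  [0, 0, 0, 0, 0, -0.04, 0.04],
  [0, 0, 0, 0, 0, -0.025, 0.04],
  [0, 0, 0, 0, 0, 0, 0.04],
  [0, 0, 0, 0, 0, 0, 0.04],
])

```text
clock: 11.5
eef_pos: [519.8, -243.7, 84.5]
tool_rot: [-3.141, 0.0, -0.044]
force: [0.9, 0.4, 0.2]
width: 40.0
gripper_force: 0.0
```

```bash
python3 - <<'E'
from h import *
im,d,C,H=look('side'); z=C[...,2]
print(telemetry.read_state())
cv2.imwrite('pics/c.png',cv2.resize(im[220:370,150:350],None,fx=3,fy=3))
E
```

```text
{'clock': 11.55, 'qpos': array([ 0.36858791,  0.71847967,  0.03272029,  1.85566035, -0.04011861,
        0.56626418, -1.18755376]), 'qd': array([-0.00246855, -0.02187272,  0.00181432, -0.00805387,  0.00143313,
       -0.00437923, -0.00046774]), 'tau': array([ 5.03970310e-02, -5.22732210e+01,  1.22968566e+00, -1.18850353e+01,
        6.61918544e-03,  5.08400879e-02, -2.41018665e-05]), 'eef_pos': array([ 520.5332867 , -243.99481763,   85.43354686]), 'tool_rot': array([ 3.14095460e+00, -1.70212812e-03, -4.38033150e-02]), 'force': array([ 0.3724679 ,  0.48466272, -0.65650536]), 'torque': array([-0.01371594, -0.01885878, -0.02119399]), 'gripper_force': 0.0, 'width': 39.99427421437118}
```

View pics/c.png

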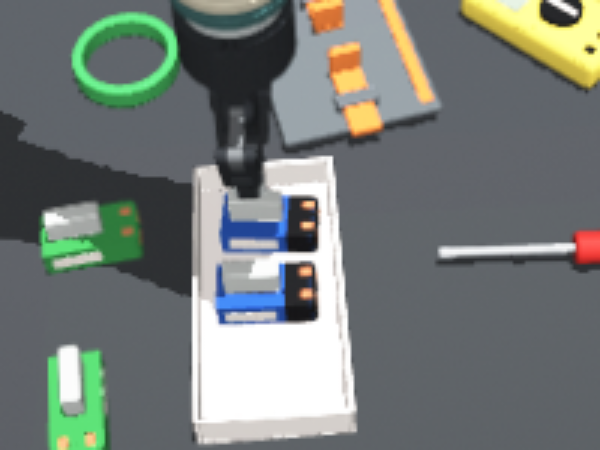

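The gripper is right over the near pack's rib, so I'll descend and grip.

Request:
move_arm([
  [0, 0, 0, 0, 0, -0.025, 0.04],
  [0, 0, 0, 0, 0, -0.018, 0.04],
  [0, 0, 0, 0, 0, -0.009, 0.04],
  [0, 0, 0, 0, 0, 0, 0.04],
  [0, 0, 0, 0, 0, 0, 0.025],
])

```text
clock: 12.05
eef_pos: [520.6, -244.0, 33.5]
tool_rot: [3.141, -0.002, -0.044]
force: [0.4, -0.0, 0.4]
width: 26.9
gripper_force: 0.0
```

Request:
move_arm([
  [0, 0, 0, 0, 0, 0, 0.008],
  [0, 0, 0, 0, 0, 0, 0.008],
  [0, 0, 0, 0, 0, 0, 0.008],
  [0, 0, 0, 0, 0, 0, 0.008],
])

```text
clock: 12.45
eef_pos: [520.6, -244.2, 33.6]
tool_rot: [3.141, -0.002, -0.044]
force: [-0.7, -0.4, 5.6]
width: 12.5
gripper_force: 61.1
```

Request:
move_arm([
  [0, 0, 0, 0, 0, 0.03, 0.008],
  [0, 0, 0, 0, 0, 0.04, 0.008],
  [0, 0, 0, 0, 0.01, 0.045, 0.008],
  [0, 0, 0, 0, 0.03, 0.035, 0.008],
  [0, 0, 2, 0, 0.04, 0, 0.008],
])

```text
clock: 12.95
eef_pos: [522.8, -166.1, 187.4]
tool_rot: [3.138, -0.01, -0.013]
force: [1.0, 1.5, -2.3]
width: 12.5
gripper_force: 60.1
```

Request:
move_arm([
  [0, 0, 3, -0.01, 0.045, 0, 0.008],
  [0, 0, 3, -0.01, 0.045, 0, 0.008],
  [0, 0, 3, -0.01, 0.045, 0, 0.008],
  [0, 0, 3, -0.01, 0.045, 0, 0.008],
  [0, 0, 1.8, -0.01, 0.045, 0, 0.008],
])

```text
clock: 13.45
eef_pos: [468.9, 63.0, 182.6]
tool_rot: [-3.142, -0.0, 0.233]
force: [0.6, 0.8, -0.9]
width: 12.5
gripper_force: 60.1
```

Request:
move_arm([
  [0, 0, 0, -0.01, 0.045, 0, 0.008],
  [0, 0, 0, -0.01, 0.045, 0, 0.008],
  [0, 0, 0, -0.009, 0.045, 0, 0.008],
  [0, 0, 0, 0, 0.035, 0, 0.008],
  [0, 0, 0, 0, 0.011, 0, 0.008],
])

```text
clock: 13.95
eef_pos: [439.7, 247.4, 182.6]
tool_rot: [-3.139, -0.001, 0.238]
force: [0.1, -0.6, -0.9]
width: 12.2
gripper_force: 60.0
```

Request:
move_arm([
  [0, 0, 0, 0, 0, -0.02, 0.008],
  [0, 0, 0, 0, 0, -0.02, 0.008],
  [0, 0, 0, 0, 0, 0, 0.008],
  [0, 0, 0, 0, 0, 0, 0.008],
  [0, 0, 0, 0, 0, 0, 0.008],
])

```text
clock: 14.45
eef_pos: [441.4, 242.2, 143.2]
tool_rot: [-3.141, -0.001, 0.231]
force: [0.5, 0.7, -1.7]
width: 12.5
gripper_force: 60.0
```

```bash
python3 - <<'E'
from h import *
s=telemetry.read_state(); print(s['eef_pos'],s['tool_rot'],s['force'],s['width'])
im,d,C,H=look('side'); im2,d2,C2,H2=look('top')
for n,C_,H_ in(('side',C,H),('top',C2,H2)):
  blu=(H_[...,0]>95)&(H_[...,0]<130)&(H_[...,1]>120)&near(C_,s['eef_pos'],70)&(C_[...,2]>110)
  for B in blobs(blu,C_): print(n,'blue',len(B),rect(B),B.mean(0).round(1),B[:,2].max())
  print(pin(n,'pack1_end'),pin(n,'pack1_mid'))
cv2.imwrite('pics/d.png',np.hstack([cv2.resize(im[70:200,160:290],None,fx=3,fy=3),cv2.resize(im2[180:310,90:220],None,fx=3,fy=3)]))
E
```

```text
[441.42197981 242.18149513 143.22397835] [-3.14128196e+00 -1.48353360e-03  2.31067813e-01] [ 0.51045137  0.70418124 -1.6912986 ] 12.502145961764365
side blue 124 (array([442.2, 237.5]), array([50. , 36.2]), 13.1) [444.2 228.  130.9] 140.28613415104576
[([482.1, 252.0, 129.6], 0.85), ([404.2, -423.9, 6.9], 0.79), ([466.0, 244.0, 119.5], 0.74), ([428.8, -240.1, 13.2], 0.59), ([582.4, -69.2, 11.5], 0.43)] [([453.3, 243.4, 138.2], 0.75), ([395.0, -245.8, 22.3], 0.74), ([466.9, 244.4, 1.1], 0.73), ([396.4, -387.4, 24.8], 0.61)]
top blue 51 (array([418.4, 237.8]), array([15.9, 35.2]), 31.2) [420.2 235.9 137.5] 140.4121196864121
[([398.3, -421.2, 13.7], 0.93), ([432.4, -243.4, 11.8], 0.89), ([484.3, 254.2, 128.2], 0.63), ([446.5, 247.0, 137.3], 0.38)] [([394.5, -248.6, 25.1], 0.89), ([396.4, -383.4, 23.9], 0.89), ([447.2, 245.6, 139.8], 0.8)]
```

View pics/d.png

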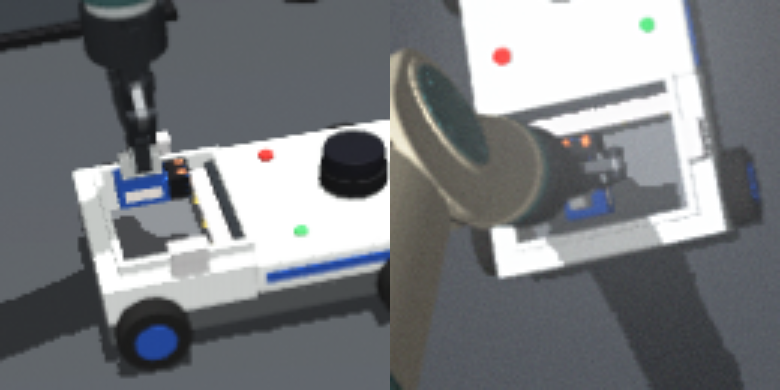

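The pack is held level, aligned at 13.2° over the middle lane behind the lip. I'll lower it now.

Request:
move_arm([
  [0, 0, 0, 0, 0, -0.02, 0.008],
  [0, 0, 0, 0, 0, -0.02, 0.008],
  [0, 0, 0, 0, 0, -0.015, 0.008],
  [0, 0, 0, 0, 0, -0.008, 0.008],
  [0, 0, 0, 0, 0, 0, 0.008],
])

```text
clock: 15.25
eef_pos: [440.2, 242.0, 78.6]
tool_rot: [3.141, 0.002, 0.232]
force: [-0.6, -0.2, -1.8]
width: 12.2
gripper_force: 60.0
```

Request:
move_arm([
  [0, 0, 0, 0, 0, -0.002, 0.008],
  [0, 0, 0, 0, 0, 0, 0.008],
  [0, 0, 0, 0, 0, -0.001, 0.008],
  [0, 0, 0, 0, 0, 0, 0.008],
])

```text
clock: 15.65
eef_pos: [440.9, 242.4, 76.7]
tool_rot: [-3.141, -0.001, 0.232]
force: [0.0, -0.0, -1.3]
width: 12.5
gripper_force: 60.0
```

Request:
move_arm([
  [0, 0, 0, 0.0058, 0.0014, -0.0005, 0.008],
  [0, 0, 0, 0.0058, 0.0014, 0, 0.008],
  [0, 0, 0, 0.0058, 0.0014, 0, 0.008],
  [0, 0, 0, 0, 0, 0, 0.008],
])

```text
clock: 16.05
eef_pos: [459.7, 246.8, 75.9]
tool_rot: [-3.141, -0.002, 0.231]
force: [0.3, -0.4, -0.5]
width: 12.3
gripper_force: 60.0
```

Request:
move_arm([
  [0, 0, 0, 0.0039, 0.0009, 0, 0.008],
  [0, 0, 0, 0.0029, 0.0007, 0, 0.008],
  [0, 0, 0, 0, 0, 0, 0.008],
  [0, 0, 0, 0, 0, 0, 0.008],
])

```text
clock: 16.45
eef_pos: [464.9, 248.1, 75.7]
tool_rot: [3.142, 0.0, 0.232]
force: [-0.2, -0.3, -2.0]
width: 12.7
gripper_force: 60.0
```

Free so far, with about 24 mm travelled and no side force. I'll continue until the stop.

Request:
move_arm([
  [0, 0, 0, 0.0019, 0.0005, 0, 0.008],
  [0, 0, 0, 0, 0, 0, 0.008],
  [0, 0, 0, 0.0015, 0.0003, 0, 0.008],
  [0, 0, 0, 0, 0, 0, 0.008],
  [0, 0, 0, 0, 0, 0, 0.008],
])

```text
clock: 16.95
eef_pos: [468.3, 248.9, 75.8]
tool_rot: [3.142, -0.0, 0.232]
force: [-0.6, 0.3, -1.7]
width: 12.7
gripper_force: 60.0
```

Request:
move_arm([
  [0, 0, 0, 0.001, 0.0002, 0, 0.008],
  [0, 0, 0, 0, 0, 0, 0.008],
  [0, 0, 0, 0, 0, 0, 0.008],
])

```text
clock: 17.25
eef_pos: [469.2, 249.1, 75.8]
tool_rot: [3.142, 0.0, 0.232]
force: [-0.3, 0.9, -1.5]
width: 12.4
gripper_force: 60.0
```

Request:
move_arm([
  [0, 0, 0, 0.001, 0.0002, 0, 0.008],
  [0, 0, 0, 0, 0, 0, 0.008],
  [0, 0, 0, 0.001, 0.0002, 0, 0.008],
  [0, 0, 0, 0, 0, 0, 0.008],
  [0, 0, 0, 0, 0, 0, 0.008],
])

```text
clock: 17.75
eef_pos: [469.3, 249.0, 75.7]
tool_rot: [3.141, 0.004, 0.232]
force: [-6.0, -1.0, 4.3]
width: 12.2
gripper_force: 60.8
```

Request:
move_arm([
  [0, 0, 0, 0.001, 0.0002, 0, 0.008],
  [0, 0, 0, 0, 0, 0, 0.008],
  [0, 0, 0, 0, 0, 0, 0.008],
])

```text
clock: 18.05
eef_pos: [469.3, 248.9, 75.7]
tool_rot: [3.141, 0.006, 0.233]
force: [-8.3, -1.8, 6.3]
width: 12.6
gripper_force: 61.1
```

Request:
move_arm([
  [0, 0, 0, 0, 0, 0, 0.022],
  [0, 0, 0, 0, 0, 0, 0.028],
  [0, 0, 0, 0, 0, 0.015, 0.028],
  [0, 0, 0, 0, 0, 0.04, 0.028],
  [0, 0, 0, 0, -0.02, 0.04, 0.028],
])

```text
clock: 18.55
eef_pos: [472.9, 232.6, 171.7]
tool_rot: [-3.14, -0.002, 0.236]
force: [0.1, -0.0, 0.3]
width: 28.0
gripper_force: 0.0
```

Request:
move_arm([
  [0, 0, -3, 0, -0.04, 0.01, 0.04],
  [0, 0, -3, 0, -0.045, 0, 0.04],
  [0, 0, -3, 0, -0.045, 0, 0.04],
  [0, 0, -3, -0.01, -0.045, 0, 0.04],
  [0, 0, -1.3, -0.01, -0.045, 0, 0.04],
])

```text
clock: 19.05
eef_pos: [453.3, 7.7, 181.3]
tool_rot: [3.141, -0.003, -0.002]
force: [1.4, -1.1, -0.6]
width: 40.0
gripper_force: 0.0
```

Request:
move_arm([
  [0, 0, 0, -0.01, -0.045, 0, 0.04],
  [0, 0, 0, -0.01, -0.03, 0, 0.04],
  [0, 0, 0, 0, -0.02, 0, 0.04],
  [0, 0, 0, 0, -0.01, 0, 0.04],
  [0, 0, 0, 0, 0, 0, 0.04],
])

```text
clock: 19.55
eef_pos: [433.2, -96.6, 181.1]
tool_rot: [3.141, -0.002, -0.003]
force: [-0.5, -0.3, -0.5]
width: 40.2
gripper_force: 0.0
```

```bash
cat > m2.py <<'E'
from h import *
import sys
print(telemetry.read_state()['eef_pos'].round(1), telemetry.read_state()['tool_rot'])
O=np.array([464.5,248,0]); a=np.radians(13.3); M=np.array([[np.cos(a),np.sin(a),0],[-np.sin(a),np.cos(a),0],[0,0,1]])
out=[]
for n,sl in(('top',np.s_[180:310,90:220]),('side',np.s_[80:210,160:290])):
    im,d,C,H=look(n); z=C[...,2]; ok=d>0
    for B in blobs(near(C,(525,-300),150)&ok&(z>42)&(z<65),C): print(n,'rib',len(B),rect(B))
    Q=(C-O)@M.T; ins=(abs(Q[...,0])<54)&(abs(Q[...,1])<74)&ok
    for B in blobs(ins&(z>84)&(z<100),Q): print(n,'bay rib (bay frame)',len(B),rect(B),B.mean(0).round(1),B[:,0].min(),B[:,0].max())
    blu=(H[...,0]>95)&(H[...,0]<130)&(H[...,1]>120)&ins
    for B in blobs(blu,Q): print(n,'bay blue',len(B),rect(B),B.mean(0).round(1))
    out.append(cv2.resize(im[sl],None,fx=3,fy=3))
cv2.imwrite(sys.argv[1],np.hstack(out))
E
python3 m2.py pics/e.png
```

```text
[433.2 -96.6 181.1] [ 3.14090139e+00 -1.88058961e-03 -2.93737974e-03]
top rib 67 (array([ 515.5, -302.2]), array([36.9, 13.4]), 1.2)
top rib 36 (array([ 391.8, -248.2]), array([20.2, 14.2]), 10.2)
top rib 39 (array([ 396.6, -372.2]), array([11.8, 32.1]), 8.0)
top bay rib (bay frame) 17 (array([ 51.9, -61.8]), array([22.2,  4.4]), 87.1) [ 52.  -61.9  86.4] 49.084691845995536 53.959000304632696
top bay rib (bay frame) 60 (array([51.1, 22.8]), array([  5.6, 101.1]), 0.2) [51.5 25.4 86.6] 48.2538714009978 53.955157212363794
top bay rib (bay frame) 85 (array([2.9, 2.4]), array([15. , 40.7]), 89.9) [ 2.4  1.4 93.1] -17.455380874520195 23.216259303514967
top bay blue 119 (array([1. , 1.9]), array([49.1, 37. ]), 1.2) [-2.7 -2.3 69.9]
side rib 66 (array([ 393. , -250.8]), array([25.3, 13.5]), 7.6)
side rib 134 (array([ 517.8, -305.2]), array([14. , 38.2]), 87.8)
side rib 71 (array([ 399. , -374.7]), array([12.2, 33.8]), 8.8)
side bay rib (bay frame) 66 (array([ 6.1, -1.3]), array([17.7, 40. ]), 88.4) [ 5.2 -4.6 90.6] -14.076128561337159 25.974926038343682
side bay blue 82 (array([ 4.2, -2.8]), array([36.9, 49.4]), 89.6) [-1.8 -9.9 66.5]
```

View pics/e.png

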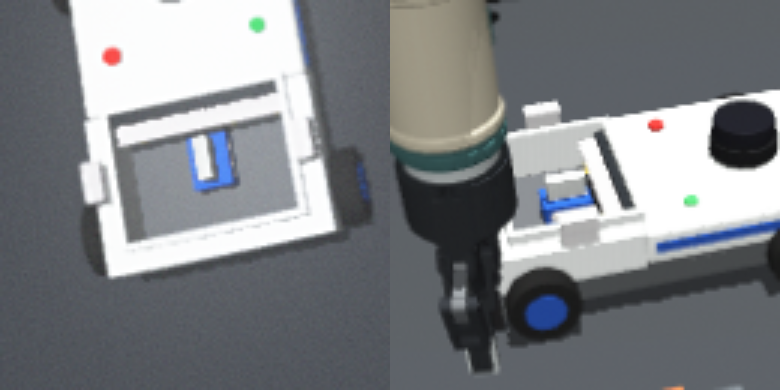

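Pack A is home in lane 2: the rib is at bay x≈4.5, and its black end is under the lip. Pack B hasn't moved from (517,-304).

Request:
move_arm([
  [0, 0, 0, 0.02, -0.04, 0, 0.04],
  [0, 0, 0, 0.02, -0.042, 0, 0.04],
  [0, 0, 0, 0.02, -0.045, 0, 0.04],
  [0, 0, 0, 0.014, -0.045, -0.01, 0.04],
  [0, 0, 0, 0.009, -0.035, -0.02, 0.04],
])

```text
clock: 20.15
eef_pos: [518.6, -304.1, 151.7]
tool_rot: [3.139, -0.005, 0.001]
force: [0.5, 0.3, 1.0]
width: 40.0
gripper_force: 0.0
```

Request:
move_arm([
  [0, 0, 0, 0, 0, -0.03, 0.04],
  [0, 0, 0, 0, 0, -0.025, 0.04],
  [0, 0, 0, 0, 0, -0.01, 0.04],
  [0, 0, 0, 0, 0, 0, 0.04],
  [0, 0, 0, 0, 0, 0, 0.04],
])

```text
clock: 20.65
eef_pos: [516.4, -301.6, 86.6]
tool_rot: [3.141, -0.001, 0.001]
force: [-0.1, -0.3, 0.3]
width: 39.8
gripper_force: 0.0
```

```bash
python3 - <<'E'
from h import *
s=telemetry.read_state(); print(s['eef_pos'],s['tool_rot'])
im,d,C,H=look('side'); z=C[...,2]
for B in blobs(near(C,(525,-300),120)&(z>42)&(z<60),C): print('rib',len(B),rect(B))
E
```

```text
[ 516.43229026 -301.60018401   86.62420548] [ 3.14123399e+00 -1.30586454e-03  1.37063686e-03]
rib 111 (array([ 518.5, -305.1]), array([39.8, 13.5]), 0.4)
```

Request:
move_arm([
  [0, 0, 0, 0, -0.002, -0.025, 0.04],
  [0, 0, 0, 0, 0, -0.018, 0.04],
  [0, 0, 0, 0, 0, -0.01, 0.04],
  [0, 0, 0, 0, 0, 0, 0.04],
  [0, 0, 0, 0, 0, 0, 0.025],
])

```text
clock: 21.2
eef_pos: [516.0, -304.5, 33.8]
tool_rot: [3.141, -0.001, -0.0]
force: [1.0, -0.1, 0.1]
width: 26.5
gripper_force: 0.0
```

Request:
move_arm([
  [0, 0, 0, 0, 0, 0, 0.008],
  [0, 0, 0, 0, 0, 0, 0.008],
  [0, 0, 0, 0, 0, 0, 0.008],
  [0, 0, 0, 0, 0, 0, 0.008],
])

```text
clock: 21.6
eef_pos: [516.3, -304.7, 34.2]
tool_rot: [3.141, -0.002, -0.0]
force: [-0.6, 0.7, 6.3]
width: 12.8
gripper_force: 59.8
```

Request:
move_arm([
  [0, 0, 0, 0, 0, 0.03, 0.008],
  [0, 0, 0, 0, 0, 0.04, 0.008],
  [0, 0, 0, 0, 0.01, 0.045, 0.008],
  [0, 0, 0, 0, 0.03, 0.035, 0.008],
  [0, 0, 1.3, 0, 0.04, 0, 0.008],
])

```text
clock: 22.1
eef_pos: [518.2, -227.3, 188.1]
tool_rot: [3.136, -0.01, 0.018]
force: [1.2, -0.1, -1.8]
width: 12.3
gripper_force: 59.0
```

Request:
move_arm([
  [0, 0, 3, -0.01, 0.045, 0, 0.008],
  [0, 0, 3, -0.01, 0.045, 0, 0.008],
  [0, 0, 3, -0.01, 0.045, 0, 0.008],
  [0, 0, 3, -0.01, 0.045, 0, 0.008],
  [0, 0, 0, -0.01, 0.045, 0, 0.008],
])

```text
clock: 22.6
eef_pos: [464.6, 2.2, 183.1]
tool_rot: [-3.142, -0.001, 0.233]
force: [1.3, -1.1, -0.8]
width: 12.5
gripper_force: 58.9
```

Request:
move_arm([
  [0, 0, 0, -0.01, 0.045, 0, 0.008],
  [0, 0, 0, -0.005, 0.045, 0, 0.008],
  [0, 0, 0, 0, 0.045, 0, 0.008],
  [0, 0, 0, 0, 0.04, 0, 0.008],
  [0, 0, 0, 0, 0.024, 0, 0.008],
])

```text
clock: 23.1
eef_pos: [449.7, 203.7, 183.1]
tool_rot: [-3.14, -0.001, 0.236]
force: [0.1, 0.2, -1.4]
width: 12.6
gripper_force: 58.9
```

Request:
move_arm([
  [0, 0, 0, 0, 0, -0.02, 0.008],
  [0, 0, 0, 0, 0, -0.02, 0.008],
  [0, 0, 0, 0, 0, 0, 0.008],
  [0, 0, 0, 0, 0, 0, 0.008],
  [0, 0, 0, 0, 0, 0, 0.008],
])

```text
clock: 23.6
eef_pos: [451.0, 199.7, 143.7]
tool_rot: [-3.141, -0.002, 0.231]
force: [-0.0, -1.0, -1.5]
width: 12.7
gripper_force: 58.9
```

```bash
python3 - <<'E'
from h import *
s=telemetry.read_state(); print(s['eef_pos'],s['tool_rot'],s['force'],s['width'])
im,d,C,H=look('side')
blu=(H[...,0]>95)&(H[...,0]<130)&(H[...,1]>120)&near(C,s['eef_pos'],70)&(C[...,2]>110)
for B in blobs(blu,C): print('blue',len(B),rect(B),B.mean(0).round(1),B[:,2].max())
print(pin('side','pack1_end'))
cv2.imwrite('pics/f.png',cv2.resize(im[70:200,160:290],None,fx=3,fy=3))
E
```

```text
[450.97050036 199.72665328 143.72766041] [-3.14129848e+00 -1.60948129e-03  2.31372792e-01] [-0.00328686 -0.952721   -1.5017684 ] 12.702184075836332
blue 127 (array([452.8, 197.6]), array([50., 41.]), 10.2) [453.2 186.4 130.7] 139.53247381539597
[([407.4, -418.9, 10.8], 0.98), ([431.7, -236.3, 14.1], 0.83), ([510.2, 259.3, 59.5], 0.66), ([475.1, 253.4, 46.3], 0.27)]
```

View pics/f.png

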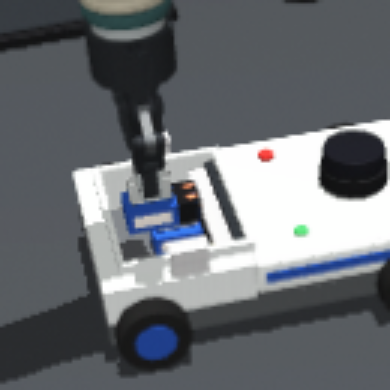

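The carried pack appears above lane 3. Pack A shows lower in the picture only because it's deeper. Next I'll lower this one.

Request:
move_arm([
  [0, 0, 0, 0, 0, -0.02, 0.008],
  [0, 0, 0, 0, 0, -0.02, 0.008],
  [0, 0, 0, 0, 0, -0.015, 0.008],
  [0, 0, 0, 0, 0, -0.008, 0.008],
  [0, 0, 0, 0, 0, 0, 0.008],
])

```text
clock: 24.2
eef_pos: [450.1, 199.5, 79.4]
tool_rot: [3.141, 0.001, 0.232]
force: [-0.6, -0.1, -1.4]
width: 12.5
gripper_force: 58.9
```

Request:
move_arm([
  [0, 0, 0, 0, 0, -0.002, 0.008],
  [0, 0, 0, 0, 0, 0, 0.008],
  [0, 0, 0, 0, 0, -0.001, 0.008],
  [0, 0, 0, 0, 0, 0, 0.008],
])

```text
clock: 24.6
eef_pos: [450.5, 199.8, 77.2]
tool_rot: [-3.141, -0.001, 0.232]
force: [0.1, -0.5, -1.7]
width: 12.7
gripper_force: 58.9
```

Request:
move_arm([
  [0, 0, 0, 0.0058, 0.0014, -0.0005, 0.008],
  [0, 0, 0, 0.0058, 0.0014, 0, 0.008],
  [0, 0, 0, 0.0058, 0.0014, 0, 0.008],
  [0, 0, 0, 0.0029, 0.0007, 0, 0.008],
  [0, 0, 0, 0, 0, 0, 0.008],
])

```text
clock: 25.1
eef_pos: [471.3, 204.8, 76.3]
tool_rot: [-3.142, -0.001, 0.232]
force: [-0.9, -0.3, -1.4]
width: 12.4
gripper_force: 58.9
```

Request:
move_arm([
  [0, 0, 0, 0.0029, 0.0007, 0, 0.008],
  [0, 0, 0, 0.002, 0.0005, 0, 0.008],
  [0, 0, 0, 0, 0, 0, 0.008],
  [0, 0, 0, 0.001, 0.0002, 0, 0.008],
  [0, 0, 0, 0, 0, 0, 0.008],
])

```text
clock: 25.6
eef_pos: [476.6, 206.0, 76.3]
tool_rot: [3.142, -0.0, 0.232]
force: [0.3, -0.3, -1.3]
width: 12.5
gripper_force: 58.9
```

Request:
move_arm([
  [0, 0, 0, 0.001, 0.0002, 0, 0.008],
  [0, 0, 0, 0, 0, 0, 0.008],
  [0, 0, 0, 0.001, 0.0002, 0, 0.008],
  [0, 0, 0, 0, 0, 0, 0.008],
  [0, 0, 0, 0, 0, 0, 0.008],
])

```text
clock: 26.1
eef_pos: [477.8, 206.3, 76.3]
tool_rot: [3.141, 0.001, 0.232]
force: [-1.9, 0.3, 0.1]
width: 12.6
gripper_force: 59.2
```

Request:
move_arm([
  [0, 0, 0, 0.001, 0.0002, 0, 0.008],
  [0, 0, 0, 0, 0, 0, 0.008],
  [0, 0, 0, 0.001, 0.0002, 0, 0.008],
  [0, 0, 0, 0, 0, 0, 0.008],
  [0, 0, 0, 0, 0, 0, 0.008],
])

```text
clock: 26.6
eef_pos: [477.8, 206.2, 76.2]
tool_rot: [3.141, 0.005, 0.232]
force: [-8.0, 0.2, 6.0]
width: 12.3
gripper_force: 60.0
```

Request:
move_arm([
  [0, 0, 0, 0, 0, 0, 0.022],
  [0, 0, 0, 0, 0, 0, 0.028],
  [0, 0, 0, 0, 0, 0.015, 0.028],
  [0, 0, 0, 0, 0, 0.04, 0.028],
  [0, 0, 0, 0, -0.02, 0.04, 0.028],
])

```text
clock: 27.1
eef_pos: [481.1, 189.6, 172.1]
tool_rot: [-3.14, -0.001, 0.236]
force: [1.3, 0.2, -0.0]
width: 28.1
gripper_force: 0.0
```

Request:
move_arm([
  [0, 0, 0, 0, -0.04, 0.01, 0.05],
  [0, 0, 0, 0, -0.045, 0, 0.0854],
  [0, 0, 0, -0.01, -0.045, 0, 0.0854],
  [0, 0, 0, -0.02, -0.045, 0, 0.0854],
  [0, 0, 0, -0.02, -0.045, 0, 0.0854],
])

```text
clock: 27.6
eef_pos: [431.1, -35.2, 181.7]
tool_rot: [3.141, -0.003, 0.232]
force: [0.7, -0.4, -0.0]
width: 85.7
gripper_force: 0.0
```

Request:
move_arm([
  [0, 0, 0, -0.01, -0.03, 0, 0.0854],
  [0, 0, 0, 0, -0.015, 0, 0.0854],
  [0, 0, 0, 0, -0.005, 0, 0.0854],
  [0, 0, 0, 0, 0, 0, 0.0854],
  [0, 0, 0, 0, 0, 0, 0.0854],
])

```text
clock: 28.1
eef_pos: [421.2, -82.2, 181.4]
tool_rot: [-3.141, -0.001, 0.233]
force: [0.6, 0.1, -0.5]
width: 85.3
gripper_force: 0.0
```

```bash
python3 m2.py pics/g.png; python3 - <<'E'
from h import *
im,d,C,H=look('top'); z=C[...,2]
org=(H[...,0]>5)&(H[...,0]<22)&(H[...,1]>150)&near(C,(585,-75),110)
for B in blobs(org,C): print('cover',len(B),rect(B))
E
```

```text
[421.2 -82.2 181.4] [-3.14134563e+00 -9.39110571e-04  2.33265961e-01]
top rib 37 (array([ 391.9, -247.8]), array([20.4, 14.1]), 8.8)
top rib 38 (array([ 396.5, -371.6]), array([11.5, 30.4]), 8.4)
top bay rib (bay frame) 13 (array([ 51.9, -63. ]), array([20.2,  4.1]), 89.2) [ 51.9 -62.9  86.5] 49.71832679774513 53.92319651411844
top bay rib (bay frame) 73 (array([51.4, 12.6]), array([  5.1, 120.8]), 0.0) [51.4 14.7 86.4] 48.858688339469985 53.978843783951866
top bay rib (bay frame) 88 (array([2.8, 2. ]), array([15.2, 39.6]), 89.0) [ 2.7  1.1 93.1] -17.0139411655314 22.637116173241303
top bay rib (bay frame) 87 (array([-24.6, -39.4]), array([15., 40.]), 88.5) [-25.1 -39.9  93.1] -44.72572939665259 -4.463221800646277
top bay blue 145 (array([-3.2, -2.1]), array([45.6, 56.5]), 89.5) [-5.  -4.9 69.2]
top bay blue 112 (array([-25.9, -38.8]), array([36.2, 49.4]), 88.4) [-31.5 -45.3  70. ]
side rib 69 (array([ 392.8, -250.5]), array([25.3, 14.9]), 7.7)
side rib 71 (array([ 398.7, -374.8]), array([12.2, 33.8]), 8.9)
side bay rib (bay frame) 69 (array([ 6.2, -4.8]), array([20. , 39.5]), 83.1) [ 5.9 -5.2 90.5] -14.188497371510097 25.96845748930791
side bay rib (bay frame) 70 (array([-21.8, -44.1]), array([16.7, 39.7]), 89.1) [-22.1 -44.7  90.6] -41.63729031514054 -1.904343272567563
side bay blue 29 (array([ 17.9, -11.8]), array([28.6, 18.1]), 16.2) [ 17.2 -12.5  68.5]
side bay blue 10 (array([-44.4, -30.2]), array([ 4.6, 15.9]), 7.1) [-44.5 -30.   68.2]
cover 145 (array([638.3, -59.1]), array([  9.6, 146.9]), 13.0)
cover 58 (array([ 601.6, -150.2]), array([22. , 22.6]), 20.6)
cover 78 (array([ 592.2, -108.3]), array([23. , 30.3]), 16.1)
cover 84 (array([574.6, -36.1]), array([22.5, 28.3]), 12.2)
cover 68 (array([565.4,   6.1]), array([22.4, 24.7]), 12.4)
```

View pics/g.png

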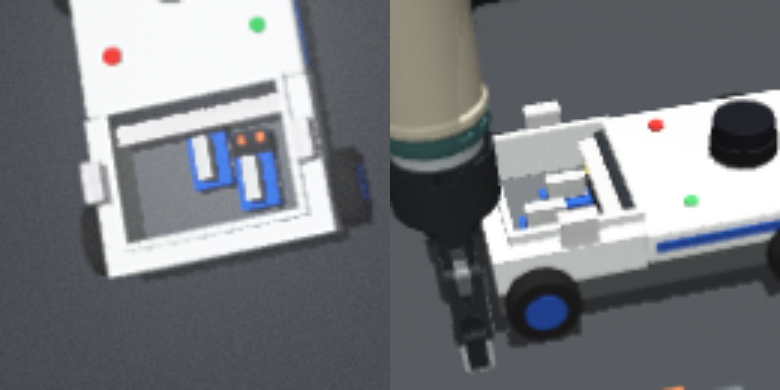

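Pack B now shows slid back about 28 mm, with its contacts visible at (250,138) and the rib at bay x≈-23, so it was knocked. I'll regrip it at (451.6,201.6) and push it home again.

Request:
move_arm([
  [0, 0, 0, 0, 0.03, 0, 0.028],
  [0, 0, 0, 0.005, 0.045, 0, 0.028],
  [0, 0, 0, 0.006, 0.045, 0, 0.028],
  [0, 0, 0, 0.006, 0.045, 0, 0.028],
  [0, 0, 0, 0.006, 0.045, 0, 0.028],
])

```text
clock: 28.75
eef_pos: [443.4, 129.5, 181.4]
tool_rot: [-3.141, -0.0, 0.233]
force: [0.9, -0.3, -0.1]
width: 27.8
gripper_force: 0.0
```

Request:
move_arm([
  [0, 0, 0, 0.005, 0.04, 0, 0.028],
  [0, 0, 0, 0.002, 0.023, 0, 0.028],
  [0, 0, 0, 0, 0.011, -0.02, 0.028],
  [0, 0, 0, 0, 0, -0.02, 0.028],
  [0, 0, 0, 0, 0, 0, 0.028],
])

```text
clock: 29.25
eef_pos: [448.4, 201.4, 139.3]
tool_rot: [3.141, 0.005, 0.235]
force: [-0.8, -0.8, 0.9]
width: 28.4
gripper_force: 0.0
```

Request:
move_arm([
  [0, 0, 0, 0, 0, -0.02, 0.028],
  [0, 0, 0, 0, 0, -0.01, 0.028],
  [0, 0, 0, 0, 0, 0, 0.028],
  [0, 0, 0, 0, 0, 0, 0.028],
])

```text
clock: 29.65
eef_pos: [450.7, 200.8, 111.8]
tool_rot: [3.142, -0.0, 0.232]
force: [0.0, 0.4, 0.4]
width: 28.3
gripper_force: 0.0
```

```bash
python3 - <<'E'
from h import *
s=telemetry.read_state(); print(s['eef_pos'],s['tool_rot'],s['force'],s['width'])
im,d,C,H=look('side'); im2,*_=look('top')
cv2.imwrite('pics/i.png',np.hstack([cv2.resize(im[90:190,170:270],None,fx=4,fy=4),cv2.resize(im2[180:280,110:210],None,fx=4,fy=4)]))
E
```

```text
[450.68307701 200.79648799 111.78184561] [ 3.14158333e+00 -2.52917351e-04  2.31688382e-01] [0.00981325 0.44062569 0.40932463] 28.254813353661046
```

View pics/i.png

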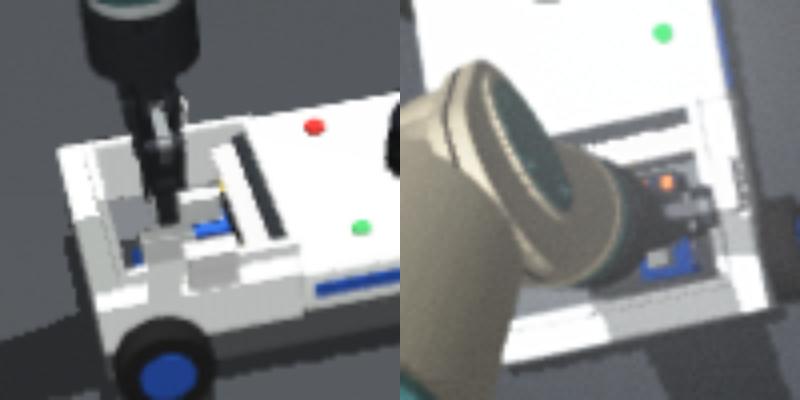

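The fingers are over the lane 3 pack's rib, with one on each side. I'll go down and regrip.

Request:
move_arm([
  [0, 0, 0, 0.001, 0, -0.012, 0.028],
  [0, 0, 0, 0, 0, -0.012, 0.028],
  [0, 0, 0, 0, 0, -0.008, 0.028],
  [0, 0, 0, 0, 0, -0.002, 0.028],
  [0, 0, 0, 0, 0, 0, 0.028],
])

```text
clock: 30.25
eef_pos: [451.1, 200.6, 76.6]
tool_rot: [3.141, 0.001, 0.232]
force: [-0.2, -0.8, 0.0]
width: 28.3
gripper_force: 0.0
```

Request:
move_arm([
  [0, 0, 0, 0, 0, 0, 0.018],
  [0, 0, 0, 0, 0, 0, 0.008],
  [0, 0, 0, 0, 0, 0, 0.008],
  [0, 0, 0, 0, 0, 0, 0.008],
])

```text
clock: 30.65
eef_pos: [451.7, 201.0, 77.6]
tool_rot: [-3.141, -0.001, 0.232]
force: [-0.2, 0.8, 1.4]
width: 12.4
gripper_force: 60.0
```

Request:
move_arm([
  [0, 0, 0, 0.0058, 0.0004, 0.0003, 0.008],
  [0, 0, 0, 0.0058, 0.0013, 0, 0.008],
  [0, 0, 0, 0.0058, 0.0014, 0, 0.008],
  [0, 0, 0, 0.0029, 0.0007, 0, 0.008],
  [0, 0, 0, 0, 0, 0, 0.008],
])

```text
clock: 31.15
eef_pos: [472.8, 204.8, 77.6]
tool_rot: [-3.141, -0.001, 0.232]
force: [1.3, 0.0, 0.5]
width: 12.7
gripper_force: 59.8
```

Request:
move_arm([
  [0, 0, 0, 0.0029, 0.0007, 0, 0.008],
  [0, 0, 0, 0.001, 0.0002, 0, 0.008],
  [0, 0, 0, 0, 0, 0, 0.008],
  [0, 0, 0, 0.001, 0.0002, 0, 0.008],
  [0, 0, 0, 0, 0, 0, 0.008],
])

```text
clock: 31.65
eef_pos: [476.6, 205.7, 77.6]
tool_rot: [-3.142, 0.0, 0.232]
force: [-1.4, -0.5, 3.3]
width: 12.4
gripper_force: 60.0
```

Request:
move_arm([
  [0, 0, 0, 0.001, 0.0002, 0, 0.008],
  [0, 0, 0, 0, 0, 0, 0.008],
  [0, 0, 0, 0.001, 0.0002, 0, 0.008],
  [0, 0, 0, 0, 0, 0, 0.008],
  [0, 0, 0, 0, 0, 0, 0.008],
])

```text
clock: 32.15
eef_pos: [478.6, 206.1, 77.6]
tool_rot: [3.142, 0.0, 0.232]
force: [-1.9, -0.3, 3.2]
width: 12.6
gripper_force: 60.2
```

Request:
move_arm([
  [0, 0, 0, 0.001, 0.0002, 0, 0.008],
  [0, 0, 0, 0, 0, 0, 0.008],
  [0, 0, 0, 0.001, 0.0002, 0, 0.008],
  [0, 0, 0, 0, 0, 0, 0.008],
  [0, 0, 0, 0, 0, 0, 0.008],
])

```text
clock: 32.65
eef_pos: [478.6, 206.1, 77.6]
tool_rot: [3.141, 0.004, 0.232]
force: [-6.2, -1.0, 8.9]
width: 12.4
gripper_force: 60.8
```

Request:
move_arm([
  [0, 0, 0, 0.001, 0.0002, 0, 0.008],
  [0, 0, 0, 0, 0, 0, 0.022],
  [0, 0, 0, 0, 0, 0, 0.028],
  [0, 0, 0, 0, 0, 0.02, 0.028],
  [0, 0, 0, 0, 0, 0.04, 0.028],
])

```text
clock: 33.15
eef_pos: [480.8, 206.0, 136.0]
tool_rot: [3.14, 0.004, 0.232]
force: [0.2, 0.0, 0.3]
width: 28.2
gripper_force: 0.0
```

Request:
move_arm([
  [0, 0, 0, 0, -0.02, 0.04, 0.028],
  [0, 0, 0, 0, -0.04, 0.01, 0.05],
  [0, 0, 0, 0, -0.045, 0, 0.0854],
  [0, 0, 0, -0.01, -0.045, 0, 0.0854],
  [0, 0, 0, -0.02, -0.045, 0, 0.0854],
])

```text
clock: 33.65
eef_pos: [453.8, 9.8, 188.0]
tool_rot: [3.14, -0.005, 0.231]
force: [0.1, 0.1, 0.2]
width: 83.1
gripper_force: 0.0
```

Request:
move_arm([
  [0, 0, 0, -0.02, -0.045, 0, 0.0854],
  [0, 0, 0, -0.01, -0.03, 0, 0.0854],
  [0, 0, 0, 0, -0.01, 0, 0.0854],
  [0, 0, 0, 0, -0.005, 0, 0.0854],
  [0, 0, 0, 0, 0, 0, 0.0854],
])

```text
clock: 34.15
eef_pos: [423.0, -78.0, 187.7]
tool_rot: [3.141, -0.002, 0.232]
force: [-0.3, 0.4, -0.1]
width: 85.7
gripper_force: 0.0
```

```bash
python3 m2.py pics/j.png | grep -v 51
```

```text
[423.  -78.  187.7] [ 3.14137366e+00 -1.70755561e-03  2.31978556e-01]
top rib 36 (array([ 392.2, -248.2]), array([19.6, 14.5]), 2.7)
top rib 39 (array([ 396.6, -371.7]), array([11.3, 32.5]), 7.4)
top bay rib (bay frame) 86 (array([  3.1, -43.1]), array([14.6, 40.3]), 88.8) [  2.9 -43.5  92.8] -17.069673842901423 23.132320850201403
top bay blue 129 (array([  2.5, -39. ]), array([42.6, 50.8]), 89.2) [ -1.7 -45.2  69.4]
top bay blue 123 (array([1.2, 2.5]), array([49.5, 36.8]), 0.9) [-2.3 -1.7 69.4]
side rib 69 (array([ 399.1, -374.9]), array([12.1, 34.4]), 9.4)
side bay rib (bay frame) 68 (array([ 5.8, -3.7]), array([39.9, 17.8]), 1.8) [ 6.  -5.2 90.7] -14.046450562482093 25.78867089534315
side bay rib (bay frame) 59 (array([  6.5, -47.2]), array([39.7, 15.2]), 3.7) [  5.3 -47.7  91.6] -13.793692789424988 26.425045273985933
side bay blue 37 (array([-16.5, -10.5]), array([ 7.8, 55.7]), 0.4) [-17.5  -8.8  64.9]
```

View pics/j.png

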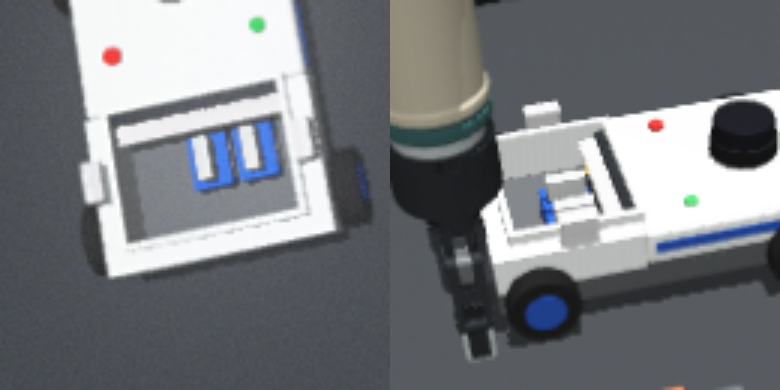

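Both packs are home, with their black ends under the lip and ribs in line. Now the cover, at (584.7,-74.7).

Request:
move_arm([
  [0, 0, 0, 0.03, 0, 0, 0.0854],
  [0, 0, 0, 0.045, 0.001, 0, 0.0854],
  [0, 0, 0, 0.045, 0.001, -0.02, 0.0854],
  [0, 0, 0, 0.03, 0.001, -0.03, 0.0854],
  [0, 0, 0, 0.0117, 0, -0.04, 0.0854],
])

```text
clock: 34.75
eef_pos: [589.3, -72.6, 97.6]
tool_rot: [3.14, -0.008, 0.236]
force: [-0.2, 0.2, -0.5]
width: 85.4
gripper_force: 0.0
```

Request:
move_arm([
  [0, 0, 0, 0, 0, -0.03, 0.0854],
  [0, 0, 0, 0, 0, -0.015, 0.0854],
  [0, 0, 0, 0, 0, 0, 0.0854],
  [0, 0, 0, 0, 0, 0, 0.0854],
  [0, 0, 0, 0, 0, 0, 0.0854],
])

```text
clock: 35.25
eef_pos: [584.7, -75.2, 54.4]
tool_rot: [3.141, -0.003, 0.232]
force: [-0.1, 0.4, -0.1]
width: 85.0
gripper_force: 0.0
```

Request:
move_arm([
  [0, 0, -0.2, 0, 0.0005, -0.015, 0.0854],
  [0, 0, 0, 0, 0, -0.013, 0.0854],
  [0, 0, 0, 0, 0, -0.006, 0.0854],
  [0, 0, 0, 0, 0, 0, 0.0854],
  [0, 0, 0, 0, 0, 0, 0.06],
])

```text
clock: 35.75
eef_pos: [583.2, -74.8, 18.3]
tool_rot: [-3.141, 0.001, 0.228]
force: [0.3, 0.1, -1.1]
width: 73.5
gripper_force: 0.0
```

Request:
move_arm([
  [0, 0, 0, 0, 0, 0, 0.05],
  [0, 0, 0, 0, 0, 0, 0.042],
  [0, 0, 0, 0, 0, 0, 0.036],
  [0, 0, 0, 0, 0, 0, 0.036],
  [0, 0, 0, 0, 0, 0, 0.036],
])

```text
clock: 36.25
eef_pos: [584.2, -74.9, 20.3]
tool_rot: [3.141, -0.002, 0.228]
force: [-2.4, 0.0, 10.2]
width: 39.9
gripper_force: 60.9
```

Request:
move_arm([
  [0, 0, 0, 0, 0, 0.02, 0.036],
  [0, 0, 0, 0, 0, 0.04, 0.036],
  [0, 0, 0, 0, 0, 0.045, 0.036],
  [0, 0, 0, 0, 0, 0.045, 0.036],
  [0, 0, 0, -0.005, 0.015, 0.016, 0.036],
])

```text
clock: 36.75
eef_pos: [581.3, -62.6, 189.4]
tool_rot: [3.137, -0.008, 0.224]
force: [1.0, 0.2, -1.8]
width: 39.0
gripper_force: 62.7
```

Request:
move_arm([
  [0, 0, 0, -0.015, 0.03, 0, 0.036],
  [0, 0, 0, -0.015, 0.04, 0, 0.036],
  [0, 0, 0, -0.015, 0.04, 0, 0.036],
  [0, 0, 0, -0.015, 0.04, 0, 0.036],
  [0, 0, 0, -0.015, 0.04, 0, 0.036],
])

```text
clock: 37.25
eef_pos: [501.3, 132.2, 183.9]
tool_rot: [-3.141, 0.002, 0.229]
force: [-0.1, 0.4, -2.5]
width: 39.8
gripper_force: 62.7
```

Request:
move_arm([
  [0, 0, 0, -0.015, 0.04, 0, 0.036],
  [0, 0, 0, -0.015, 0.035, 0, 0.036],
  [0, 0, 0, -0.0105, 0.025, 0, 0.036],
  [0, 0, 0, 0, 0.013, 0, 0.036],
  [0, 0, 0, 0, 0.005, 0, 0.036],
])

```text
clock: 37.75
eef_pos: [462.1, 249.8, 184.1]
tool_rot: [-3.141, 0.001, 0.231]
force: [1.2, -0.6, -2.3]
width: 39.4
gripper_force: 62.7
```

Request:
move_arm([
  [0, 0, 0, 0, 0, -0.02, 0.036],
  [0, 0, 0, 0, 0, -0.02, 0.036],
  [0, 0, 0, 0, 0, 0, 0.036],
  [0, 0, 0, 0, 0, 0, 0.036],
])

```text
clock: 38.15
eef_pos: [463.4, 246.9, 144.5]
tool_rot: [3.141, 0.001, 0.226]
force: [-0.4, 0.9, -2.5]
width: 39.8
gripper_force: 62.7
```

```bash
python3 - <<'E'
from h import *
s=telemetry.read_state(); print(s['eef_pos'],s['tool_rot'],s['force'],s['width'])
im,d,C,H=look('top'); im2,d2,C2,H2=look('side')
for n,C_,H_ in(('top',C,H),('side',C2,H2)):
  org=(H_[...,0]>5)&(H_[...,0]<22)&(H_[...,1]>150)&near(C_,(463,249),110)
  for B in blobs(org,C_): print(n,'cover',len(B),rect(B),B.mean(0).round(1))
cv2.imwrite('pics/k.png',np.hstack([cv2.resize(x,None,fx=3,fy=3) for x in(im[180:310,90:220],im2[70:200,160:290])]))
E
```

```text
[463.37607103 246.90703305 144.4984886 ] [3.14065590e+00 7.45601748e-04 2.26391540e-01] [-0.39019934  0.91928087 -2.49047671] 39.7784129615897
top cover 106 (array([522.8, 237.4]), array([ 7.4, 98.2]), 12.7) [523.1 236.1 140.1]
top cover 55 (array([479.5, 176. ]), array([22.5, 15.8]), 16.0) [479.3 175.7 144.1]
top cover 43 (array([471.2, 210.7]), array([21.6, 25.7]), 11.7) [469.4 206.3 144.7]
side cover 69 (array([520.6, 257.2]), array([  7.8, 144.4]), 12.7) [521.  255.6 139.9]
side cover 22 (array([454.6, 249. ]), array([  4.1, 101.5]), 11.1) [453.6 251.8 162.9]
side cover 41 (array([473.9, 214.6]), array([25.6, 31.4]), 8.0) [472.9 213.6 144.7]
side cover 45 (array([482.8, 174.6]), array([25.1, 19.8]), 5.7) [483.1 173.9 143.6]
```

View pics/k.png

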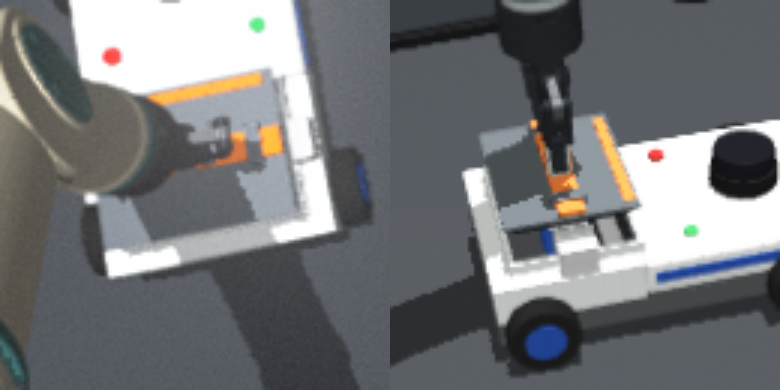

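The cover is level over the bay with its stripe on the nose side. I'll adjust by about 1 mm and lower it slowly.

Request:
move_arm([
  [0, 0, 0.1, 0.0003, 0.0012, -0.01, 0.036],
  [0, 0, 0, 0, 0, -0.01, 0.036],
  [0, 0, 0, 0, 0, -0.005, 0.036],
  [0, 0, 0, 0, 0, 0, 0.036],
  [0, 0, 0, 0, 0, 0, 0.036],
])

```text
clock: 38.75
eef_pos: [462.8, 249.1, 119.1]
tool_rot: [3.141, 0.001, 0.23]
force: [-0.4, -0.7, -2.1]
width: 39.6
gripper_force: 63.4
```

Request:
move_arm([
  [0, 0, 0, 0, 0, -0.002, 0.036],
  [0, 0, 0, 0, 0, -0.002, 0.036],
  [0, 0, 0, 0, 0, -0.002, 0.036],
  [0, 0, 0, 0, 0, 0, 0.036],
  [0, 0, 0, 0, 0, 0, 0.036],
])

```text
clock: 39.25
eef_pos: [463.1, 249.2, 113.4]
tool_rot: [3.141, 0.0, 0.23]
force: [0.4, -0.5, -2.9]
width: 39.5
gripper_force: 63.3
```

Request:
move_arm([
  [0, 0, 0, 0.0004, -0.0008, -0.001, 0.036],
  [0, 0, 0, 0, 0, -0.002, 0.036],
  [0, 0, 0, 0, 0, -0.001, 0.036],
  [0, 0, 0, 0, 0, 0, 0.036],
  [0, 0, 0, 0, 0, 0, 0.036],
])

```text
clock: 39.75
eef_pos: [463.6, 248.7, 109.6]
tool_rot: [-3.141, -0.0, 0.23]
force: [-0.9, 0.1, -2.2]
width: 39.6
gripper_force: 63.4
```

Request:
move_arm([
  [0, 0, 0, 0, 0, -0.001, 0.036],
  [0, 0, 0, 0, 0, 0, 0.036],
  [0, 0, 0, 0, 0, -0.001, 0.036],
  [0, 0, 0, 0, 0, 0, 0.036],
  [0, 0, 0, 0, 0, 0, 0.036],
])

```text
clock: 40.25
eef_pos: [463.6, 248.6, 107.6]
tool_rot: [3.142, -0.0, 0.23]
force: [-0.7, -0.8, -1.7]
width: 39.9
gripper_force: 63.4
```

Request:
move_arm([
  [0, 0, 0, 0, 0, -0.001, 0.036],
  [0, 0, 0, 0, 0, 0, 0.036],
  [0, 0, 0, 0, 0, -0.001, 0.036],
  [0, 0, 0, 0, 0, 0, 0.036],
  [0, 0, 0, 0, 0, 0, 0.036],
])

```text
clock: 40.75
eef_pos: [463.6, 248.6, 107.3]
tool_rot: [-3.141, -0.001, 0.23]
force: [-2.8, -1.4, 14.6]
width: 40.0
gripper_force: 66.6
```

The cover is seated at exactly the predicted height, so I'll release the tabs.

Request:
move_arm([
  [0, 0, 0, 0, 0, 0, 0.055],
  [0, 0, 0, 0, 0, 0, 0.0854],
  [0, 0, 0, 0, 0, 0, 0.0854],
  [0, 0, 0, 0, 0, 0, 0.0854],
])

```text
clock: 41.15
eef_pos: [463.8, 248.7, 105.5]
tool_rot: [-3.142, -0.0, 0.23]
force: [-0.2, -0.3, 0.0]
width: 85.7
gripper_force: 0.0
```

Request:
move_arm([
  [0, 0, 0, 0, 0, 0.03, 0.0854],
  [0, 0, 0, 0, 0, 0.04, 0.0854],
  [0, 0, 0, 0, -0.02, 0.03, 0.0854],
  [0, 0, 0, 0, -0.04, 0, 0.0854],
  [0, 0, 0, 0, -0.045, 0, 0.0854],
])

```text
clock: 41.65
eef_pos: [464.4, 144.0, 206.8]
tool_rot: [-3.141, -0.003, 0.233]
force: [0.7, -0.7, -0.5]
width: 85.3
gripper_force: 0.0
```

Request:
move_arm([
  [0, 0, 0, -0.01, -0.045, 0, 0.0854],
  [0, 0, 0, -0.01, -0.045, 0, 0.0854],
  [0, 0, 0, 0, -0.045, 0, 0.0854],
  [0, 0, 0, 0, -0.03, 0, 0.0854],
  [0, 0, 0, 0, -0.02, 0, 0.0854],
])

```text
clock: 42.15
eef_pos: [443.3, -44.3, 205.7]
tool_rot: [3.141, 0.0, 0.227]
force: [0.1, 0.4, -0.4]
width: 85.1
gripper_force: 0.0
```

```bash
python3 - <<'E'
from h import *
print(telemetry.read_state()['eef_pos'])
im,d,C,H=look('top'); im2,d2,C2,H2=look('side')
for n,C_,H_ in(('top',C,H),('side',C2,H2)):
  z=C_[...,2];org=(H_[...,0]>5)&(H_[...,0]<22)&(H_[...,1]>150)&near(C_,(463,249),110)
  for zr in((85,106),(106,122),(122,150)):
    for B in blobs(org&(z>zr[0])&(z<zr[1]),C_): print(n,zr,len(B),rect(B),B.mean(0).round(1))
cv2.imwrite('pics/l.png',np.hstack([cv2.resize(x,None,fx=3,fy=3) for x in(im[180:310,90:220],im2[90:220,170:300])]))
E
```

```text
[443.26569786 -44.27431504 205.71554793]
top (85, 106) 152 (array([517.4, 264.7]), array([  8.8, 146.6]), 12.9) [516.7 268.2 103. ]
top (85, 106) 8 (array([473.4, 204.6]), array([ 4.9, 14.2]), 77.7) [473.5 205.1 104.7]
top (85, 106) 8 (array([443.4, 327.5]), array([ 7.8, 12. ]), 65.4) [443.4 327.7 105.6]
top (106, 122) 43 (array([480.4, 176.3]), array([22.2, 17.4]), 9.4) [480.1 177.1 108.1]
top (106, 122) 54 (array([472.3, 210.8]), array([22. , 21.3]), 7.6) [471.8 212.  108.1]
top (106, 122) 44 (array([453.2, 293.6]), array([22.7, 17. ]), 10.4) [453.1 293.9 107.9]
top (106, 122) 41 (array([445.3, 325.6]), array([21.6, 16.5]), 9.3) [445.3 325.7 107.6]
top (122, 150) 26 (array([468.9, 225.2]), array([24.4,  7.8]), 13.3) [469.3 224.7 132.3]
top (122, 150) 29 (array([457.1, 275.4]), array([24.2,  5.5]), 14.8) [457.1 275.1 129.9]
side (85, 106) 76 (array([520.4, 261.7]), array([  8.7, 148.4]), 13.3) [521.2 258.1 101.8]
side (85, 106) 10 (array([458.5, 269.6]), array([18.1,  6.2]), 15.5) [459.6 268.9 104. ]
side (106, 122) 10 (array([447.7, 324.8]), array([15.2, 13.2]), 62.0) [447.7 325.4 107.7]
side (106, 122) 41 (array([460.1, 269.8]), array([24.4,  8.9]), 2.8) [460.3 270.8 113.8]
side (106, 122) 53 (array([474. , 213.8]), array([21.5, 21.7]), 14.2) [473.5 217.1 111.9]
side (122, 150) 26 (array([461.3, 270.6]), array([24.1,  7.2]), 1.3) [461.6 270.7 127.3]
side (122, 150) 30 (array([472.3, 219.1]), array([23.4, 10.5]), 4.9) [472.3 220.2 127.8]
```

View pics/l.png

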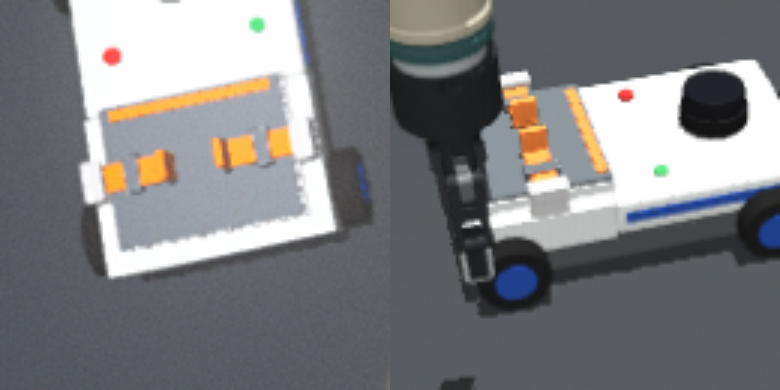

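The cover sits flush at its original height. The tabs are sprung out and the bolts are under both keepers, with the stripe on the nose side. Handing in.

```bash
python3 -c "from cell import ctrl; print(ctrl.finish_job())"
```

```text
the job is handed in; nothing more can be done
None
```

I handed the job in with both packs home (lanes 2 and 3) and the cover clipped back on, stripe to the nose. The lane 3 pack was found slid back about 28 mm, so I regripped it and pushed it home again.

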